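Pull in the hop of a cart wheel: quarter, half, quarter turn on three spoke nipples

TASK

Take the T-handled socket key from the caddy and tighten the three red spoke nipples at the top of the wheel (clockwise as seen from outside the rim), in order starting from the one by the valve hole: one quarter turn on the first, two quarter turns on the middle one, one quarter turn on the last. Feel each square head into the socket with a light touch, never bearing down on it, count the turn of the nipple itself and not the play of the key, leave the other things where they are, and hang the key back upright in its hole.

Things in the scene. Friction and masses are not known exactly. Their poses are not given: they have to be found in the camera images.
- key: Socket key, 104 mm high, 200 g: steel shaft 14 mm thick, square tube socket at its foot (outside 18 mm, opening 14.4 mm square, 14 mm deep, sides along x and y), black 42 mm collar, blue T-bar on top. Origin at the centre of the socket mouth (lowest end), z up the shaft, x along the T-bar. It starts hanging upright by its collar in a hole of the caddy.
- key_mouth: The lowest 2 mm of the key's socket, its square edge (brass coloured, flared to 15 mm): this is what presses on the head while the square is not found, and on the rim bed when fully home; it must not be pressed harder than 18 N. Same origin and axes as the key.
- key_bar (a point): Centre of the key's blue T-bar, 94 mm above the socket mouth: the place to grip. The bar is 72 mm long (key's x), 14 mm wide (y), 20 mm high, with flat sides; its underside is 22 mm above the deck while the key hangs.
- key_collar (a point): Centre of the underside of the key's collar, 62 mm above the socket mouth; it rests on the deck when the key hangs.
- key_hole (a point): Centre of the top of the round 29 mm hole that the key hangs in, one of four in a small square wooden deck (96 mm, 8 mm thick) on a post, 66 mm clear above the turntable's tray. z up.
- stand: Blue truing stand fixed to the table, base 260 x 170 x 12 mm, uprights 137 mm high either side of the wheel. Origin under the centre of the base. The axle lies along its y, 122 mm up; the wheel is in its x-z plane, rim 35 mm wide, bed 98 mm and flange edges 104 mm from the axle. Caliper pads brake the wheel: it turns only if pushed with some 9 N along the rim.
- head_a (a point): First red nipple, next to the black valve hole: centre of its top face, 106 mm from the axle. z is the nipple's axis, straight out from the axle, up to 22 degrees off vertical. The frame is the wheel's: how the square is turned differs for each nipple and is not measured. Head 12 mm square, 8 mm high; the spoke's round end, 4 mm thick, stands 2.5 mm proud.
- head_b (a point): The middle red nipple, 18 degrees around the rim from the first; else as head_a. A socket turned to match the square drops over the head until its mouth is on the flat rim bed, 8 mm below this point; turned wrongly it rests on the head with its mouth at this point. Touched down lightly again and again while turned on in steps of some 20 degrees, it finds the square within 90.
- head_c (a point): The last red nipple, 18 degrees further from the valve hole; else as head_a. The socket has 2.4 mm of room over the head: the key swings freely through up to 26 degrees between driving one way and the other; the wrist torque tells when it drives. The bed is 30 mm wide between flanges 6 mm high.
- nip_a (a joint): How far the first nipple has been turned since the start, rad, positive clockwise as seen from outside the rim (tightening); starts at 0. It is stiff, about 0.06 N m, up to 0.08 as it tightens, and stays where it is left.
- nip_b (a joint): The same for the middle nipple.
- nip_c (a joint): The same for the last nipple.
- brush: Bystander: red plastic brush 165 mm long lying on the caddy's tray.
- puller: Bystander: silver aluminium crank puller with a 100 mm lever, on the tray.
- jar: Bystander: small glass jar with a steel screw lid, 48 mm across, 56 mm high, on the tray. Origin under its base, z up.
- grip: Bystander: black rubber handlebar grip 118 mm long, on the tray.
- tape: Bystander: roll of blue rim tape, 80 mm across, 22 mm high, on the table.
- oil: Bystander: yellow oil bottle, 40 mm across, 110 mm high, on the table.
- lever: Bystander: orange tyre lever 130 mm long, on the table.
Mind the look-alikes: they are no part of the job. Leave any green look-alike of the key alone.

How it is judged:
On the way, in this order (a step that is already met when the one before it is completed fails the run):
1. the first nipple has had one quarter turn with the key, the other two none yet (value of joint nip_a between 1.396 and 1.746 rad and value of joint nip_b between -0.175 and 0.175 rad and value of joint nip_c between -0.175 and 0.175 rad and distance between key and head_a below 0.02 m), for 0.2 s.
2. then the middle nipple has had two quarter turns with the key, the last none yet (value of joint nip_a between 1.396 and 1.746 rad and value of joint nip_b between 2.967 and 3.317 rad and value of joint nip_c between -0.175 and 0.175 rad and distance between key and head_b below 0.02 m), for 0.2 s.
3. then the last nipple has had one quarter turn with the key (value of joint nip_a between 1.396 and 1.746 rad and value of joint nip_b between 2.967 and 3.317 rad and value of joint nip_c between 1.396 and 1.746 rad and distance between key and head_c below 0.02 m), for 0.2 s.
At the end, for the whole second after the job is handed in: First and last red nipples 90 degrees and the middle one 180 degrees clockwise of where they began, each within 10 degrees; the key hangs at rest and upright (within 6 degrees) in its hole, collar down on the deck within 4 mm; other things not moved over 40 mm (value of joint nip_a between 1.396 and 1.746 rad and value of joint nip_b between 2.967 and 3.317 rad and value of joint nip_c between 1.396 and 1.746 rad and horizontal distance between key_collar and key_hole below 0.01 m and z of key_collar in the frame of key_hole between -0.004 and 0.004 m and angle between key's own z axis and vertical below 0.1 rad and linear speed of key below 0.02 m/s); the robot touches nothing.
It fails at once if the socket's mouth is pressed on the wheel or its nipples with more than 18 N (contact force between key_mouth and stand above 18 N).
It fails at once if one of the other things on the caddy or table is shifted by more than 40 mm (distance of any of brush, puller, jar, grip, tape, oil, lever from where it was at the start of the episode above 0.04 m).
It fails at once if the jar or the oil bottle is tipped (angle between any of jar, oil's own z axis and vertical above 0.5 rad).
It also fails if it takes over 72 s, if anything falls off the work surface, if the arm or the gripper's body presses on something with over 40 N, if the wrist force passes 120 N, or if a joint passes its speed limit or range.

ROBOT

A 6-joint arm with a two-finger parallel gripper is mounted at the origin on the work surface. World frame = base frame: x ahead of the robot, y to its left, z up, the work surface at z = 0. Lengths are in m, angles in rad, forces in N, time in s.
With the tool pointing down it reaches from about 0.225 to 0.875 m from the base axis. Payload 3.4 kg.
Tool frame: the origin (TCP) lies at the very end of the fingers, on their centre line; the grasp point (between the pads) lies behind it (manip.grasp_offset is the z of the grasp point in the tool frame, in m); z points along the fingers, y is the line along which they close (so a half turn about z gives the same grasp; the last joint's range is limited). The gripper opens to 85 mm and grips with 20 to 120 N. Pads are 22 mm wide; open, the fingers measure 114 mm over their backs; the gripper's body (76 mm by 85 mm) begins 54 mm behind the grasp point. The pads swing forward as they close: fully open they stand 13 mm farther back than shut.
Start: joints at [1.017, 0.276, 1.505, -0, 1.361, -0.121], TCP at [0.241, 0.522, 0.231] pointing down, gripper open.
Joint ranges: [-2.89, 2.89], [-0.75, 2.08], [0.22, 2.7], [-1.18, 4.32], [0.11, 2.71], [-2.7, 2.7]. Speed limits (rad/s): [2.57, 2.57, 3.14, 3.14, 3.14, 3.14].

INTERFACE

Orientations are given as a unit quaternion [w, x, y, z].
In Python, from rig import manip gives the robot as it stands.
- The arm moves only by the shell command python3 -m pendant 'ROWS' [FORCE]. ROWS is JSON, a list of rows, each an object of numbers: "dx", "dy", "dz": the shift along the tool's x, y, z in m; "rx", "ry", "rz": the turn, a rotation vector about the tool's x, y, z in degrees; "hand": the finger opening in m, from 0 to 0.0854. In form: [{"dx": .., "dy": .., "dz": .., "rx": .., "ry": .., "rz": .., "hand": ..}, ...]. A call has 1 to 12 rows; each row shifts and turns the commanded pose from where the row before left it, along the tool's axes as they then stand; what a row does not reach is not made up. A row lasts 1/12 s, in which the tool goes at most 41.7 mm and 7.16 degrees, less where a joint would pass 70% of its speed; a pose out of reach is approached as far as the arm can. A call is refused whole if a number of a shift passes 0.0417 or a number of a turn 7.16, either way. A call with a gripper value outside its range is refused whole. The fingers move at their own pace and stop on an object; FORCE is the grip in N (left out, the last holds). Time passes only in rows, so rows that do not move let the fingers close. It gives the time, the measured TCP pose, the force, the opening and the grip force at its end, in the units of the state.
- manip.get_state(): the state, without advancing time (a new reading comes with each control period).
- manip.get_image(name): name is "scene" or "top" or "wrist"; returns a dict with "frame" (400x640x3 uint8, red, green, blue), "fx", "fy", "cx", "cy" (pixels), "position" and "attitude" of the camera in the world; the wrist camera has in their place "mount" (4x4, takes a point from camera to tool coordinates, whose origin is the TCP and whose axes are the flange's). Camera axes: x right, y up, looking along -z (the intrinsics and any distortion apply to the point x, -y, -z); pixel columns grow to the right and rows downward; lengths in m; the calibration is good to about 2 mm. A picture is of the moment at which its call begins: read the wrist's pose just before it. There is no depth.
- manip.sign_off(): hands the job in; it is judged then, once.
The state is a dict: "clock": time; "qpos": joint angles; "qd": joint speeds; "effort": joint torques, N m; "position": TCP position; "ee_rot": TCP orientation; "contact_force": force on the tool from outside, world axes, zero at the start; "moment": the same for the moment, N m; "width": finger opening in m; "gripper_force": force on a finger pad.
Only numpy, scipy, OpenCV 4.12 (cv2) and the standard library are available. Lean on these libraries where they do the work, as an engineer would, in place of code of your own. Each camera call takes 0.05 s, during which the arm holds its last target. There are 200 camera calls.

## Working session

There is one attempt and no reset: what is moved stays moved. The work goes in short steps, Python scripts to look and compute and a shell command to move; the robot and the scene stay as the last step left them, time stands still between calls to the robot, and variables do not carry over. Pictures are saved under pics/ and viewed, at most 10 in all, crops included, and the job is handed in when it is done.

```bash
ls; mkdir -p pics; python3 - <<'E'
from rig import manip
import cv2,json
s=manip.get_state();print({k:s[k] for k in('clock','position','ee_rot','contact_force','moment','width')},manip.grasp_offset)
for n in('scene','top','wrist'):
    d=manip.get_image(n);print(n,{k:v for k,v in d.items() if k!='frame'})
    cv2.imwrite(f'pics/{n}0.png',d['frame'][:,:,::-1])
E
```

```text
pics
{'clock': 0.0, 'position': array([0.24088344, 0.52153082, 0.23044747]), 'ee_rot': array([-2.97711011e-04,  2.14716518e-01,  9.76676005e-01, -8.41886325e-04]), 'contact_force': array([-0.9243184 , -0.80556448, -0.45697938]), 'moment': array([-0.03551594, -0.01791888, -0.02996365]), 'width': 0.08530680805803359} -0.0187
scene {'fx': 478.72746913447077, 'fy': 478.72746913447077, 'cx': 316.21848002547523, 'cy': 208.74412378687464, 'position': array([ 1.27652567, -0.49007148,  1.39656844]), 'attitude': array([0.85448602, 0.26895695, 0.12900242, 0.42529306])}
top {'fx': 469.4771960172419, 'fy': 469.4771960172419, 'cx': 324.87017457655725, 'cy': 199.9423121666798, 'position': array([0.27986465, 0.05100987, 1.82703573]), 'attitude': array([ 0.70429178,  0.06505736, -0.06851567, -0.70359522])}
wrist {'fx': 325.36167397268724, 'fy': 325.36167397268724, 'cx': 314.8033740926668, 'cy': 201.85112730724043, 'mount': array([[-5.78584587e-04,  9.64334517e-01,  2.64685862e-01,
         6.67162673e-02],
       [ 9.99999805e-01,  6.20164931e-04, -7.35285762e-05,
         5.87178525e-04],
       [-2.35055033e-04,  2.64685768e-01, -9.64334687e-01,
        -1.42335298e-01],
       [ 0.00000000e+00,  0.00000000e+00,  0.00000000e+00,
         1.00000000e+00]])}
```

View pics/scene0.png

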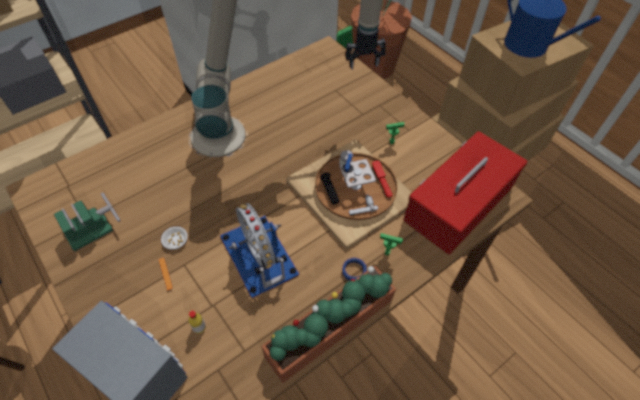

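View pics/top0.png

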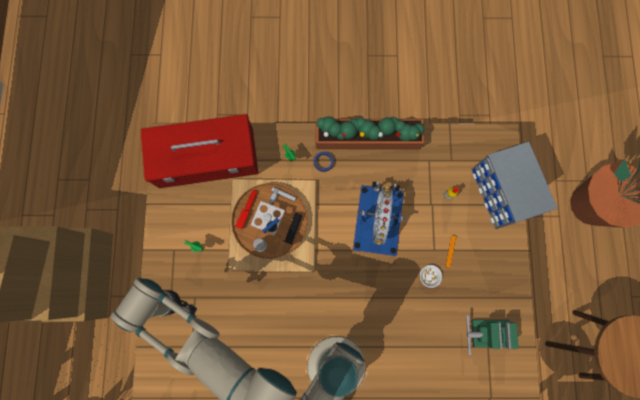

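```bash
cat > h.py <<'E'
import numpy as np,cv2
from rig import manip
from scipy.spatial.transform import Rotation as R
def rot(q): return R.from_quat([q[1],q[2],q[3],q[0]]).as_matrix()
def cam(d,s=None):
    if 'mount' in d:
        M=np.array(d['mount']);T=rot(s['ee_rot']);return T@M[:3,:3],T@M[:3,3]+s['position']
    return rot(d['attitude']),np.array(d['position'])
def ray(d,s,u,v):
    A,p=cam(d,s);return p,A@np.array([(u-d['cx'])/d['fx'],-(v-d['cy'])/d['fy'],-1])
def atz(d,s,u,v,z):
    p,r=ray(d,s,u,v);return p+r*(z-p[2])/r[2]
def proj(d,s,X):
    A,p=cam(d,s);c=A.T@(np.array(X)-p);return d['cx']+d['fx']*c[0]/-c[2],d['cy']+d['fy']*c[1]/c[2]
E
python3 - <<'E'
from h import *
a=cv2.imread('pics/top0.png')[160:285,220:420];b=cv2.imread('pics/scene0.png')[130:300,205:405]
a=cv2.resize(a,(800,500)[:2] and (480,300),interpolation=3);b=cv2.resize(b,(706,600)and(600,510),interpolation=3)
c=np.zeros((600,800,3),np.uint8)
a=cv2.imread('pics/top0.png')[165:265,225:415];b=cv2.imread('pics/scene0.png')[140:300,215:405]
a=cv2.resize(a,None,fx=2.1,fy=2.1,interpolation=3);b=cv2.resize(b,None,fx=2.1,fy=2.1,interpolation=3)
c=np.zeros((a.shape[0]+b.shape[0],400,3),np.uint8);c[:a.shape[0],:a.shape[1]]=a;c[a.shape[0]:,:b.shape[1]]=b
w=cv2.imread('pics/wrist0.png');w=cv2.resize(w,(400,250));c2=np.zeros((c.shape[0],400,3),np.uint8);c2[:250]=w
cv2.imwrite('pics/c1.png',np.hstack([c,c2]))
from h import *
d=manip.get_image('top')
for n,u,v,z in[('stand c',380,220,.012),('deck',270,217,.1),('bar?',270,226,.14),('table edge',0,0,0)]: print(n,atz(d,None,u,v,z))
E
```

```text
stand c [ 0.54793494 -0.17323658  0.012     ]
deck [0.54568917 0.2465579  0.1       ]
bar? [0.50660732 0.24128845 0.14      ]
table edge [1.50257487 1.43882961 0.        ]
```

View pics/c1.png

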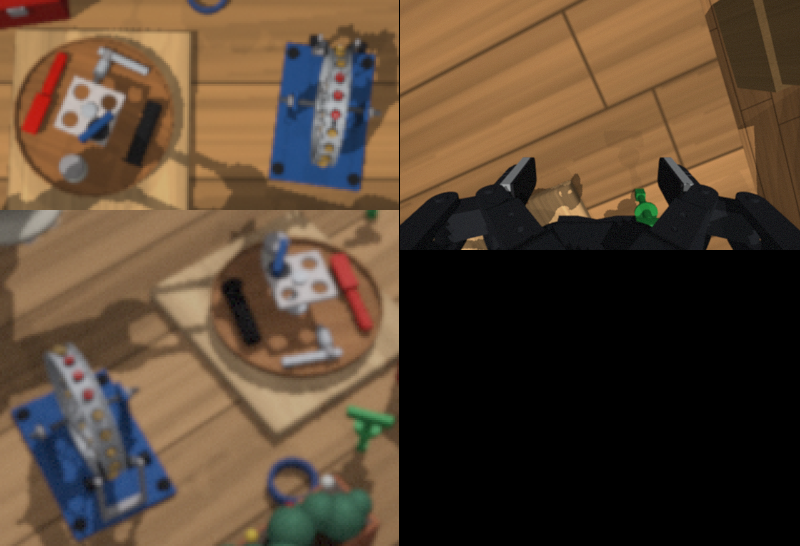

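```bash
python3 -m pendant '[{"dx":-0.03,"dy":-0.012,"dz":-0.006},{"dx":-0.03,"dy":-0.012,"dz":-0.006},{"dx":-0.03,"dy":-0.012,"dz":-0.006},{"dx":-0.03,"dy":-0.012,"dz":-0.006},{"dx":-0.03,"dy":-0.012,"dz":-0.006},{"dx":-0.03,"dy":-0.012,"dz":-0.006},{"dx":-0.03,"dy":-0.012,"dz":-0.006},{"dx":-0.03,"dy":-0.012,"dz":-0.006},{"dx":-0.03,"dy":-0.012,"dz":-0.006},{"dx":-0.03,"dy":-0.012,"dz":-0.006},{"dx":-0.03,"dy":-0.012,"dz":-0.006},{"dx":-0.03,"dy":-0.012,"dz":-0.006}]'
python3 -m pendant '[{"rz":6},{"rz":6},{"rz":6},{"rz":5},{},{}]'
python3 - <<'E'
from h import *
s=manip.get_state();d=manip.get_image('wrist');cv2.imwrite('pics/w1.png',d['frame'][:,:,::-1])
import pickle;pickle.dump((s,d),open('w1.pkl','wb'));print(s['qpos'],s['position'],rot(s['ee_rot']).round(3),s['contact_force'])
E
```

```text
[ 1.01699431e+00  2.76363379e-01  1.50567372e+00  5.92595194e-06
  1.36070358e+00 -1.21014464e-01] [0.24099883 0.52170793 0.23075489] [[-0.908  0.419 -0.001]
 [ 0.419  0.908 -0.001]
 [ 0.    -0.001 -1.   ]] [0.41077369 0.07373306 0.33843964]invalid input
invalid input
```

View pics/w1.png

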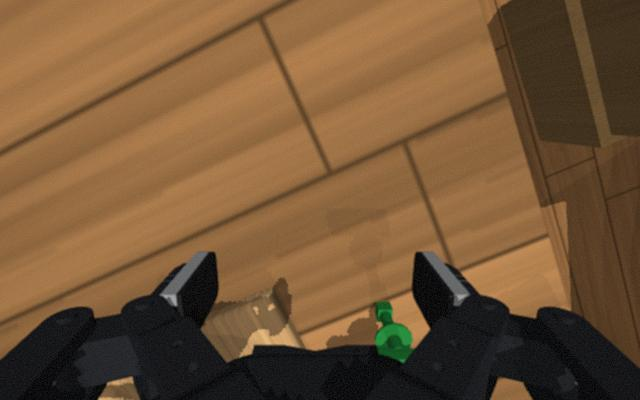

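```bash
python3 -m pendant '[{"dx":-0.03,"dy":-0.012,"dz":-0.006,"rx":0,"ry":0,"rz":0,"hand":0.085}]'; echo; python3 -m pendant '[{"dx":-0.03,"dy":-0.012,"dz":-0.006,"hand":0.085}]' 40; python3 -m pendant --help|head -20
```

```text
clock: 0.33
position: [0.2604, 0.5009, 0.2359]
ee_rot: [-0.002, 0.213, 0.977, 0.0]
contact_force: [0.6, -0.5, -0.4]
width: 0.085
gripper_force: 0.0
invalid input
invalid input: not JSON, or not a number
```

```bash
python3 -m pendant '[{"dx":-0.03,"dy":-0.012,"dz":-0.006,"rx":0,"ry":0,"rz":0,"hand":0.085},{"dx":-0.03,"dy":-0.012,"dz":-0.006,"rx":0,"ry":0,"rz":0,"hand":0.085},{"dx":-0.03,"dy":-0.012,"dz":-0.006,"rx":0,"ry":0,"rz":0,"hand":0.085},{"dx":-0.03,"dy":-0.012,"dz":-0.006,"rx":0,"ry":0,"rz":0,"hand":0.085},{"dx":-0.03,"dy":-0.012,"dz":-0.006,"rx":0,"ry":0,"rz":0,"hand":0.085},{"dx":-0.03,"dy":-0.012,"dz":-0.006,"rx":0,"ry":0,"rz":0,"hand":0.085},{"dx":-0.03,"dy":-0.012,"dz":-0.006,"rx":0,"ry":0,"rz":0,"hand":0.085},{"dx":-0.03,"dy":-0.012,"dz":-0.006,"rx":0,"ry":0,"rz":0,"hand":0.085},{"dx":-0.03,"dy":-0.012,"dz":-0.006,"rx":0,"ry":0,"rz":0,"hand":0.085},{"dx":-0.03,"dy":-0.012,"dz":-0.006,"rx":0,"ry":0,"rz":0,"hand":0.085},{"dx":-0.03,"dy":-0.012,"dz":-0.006,"rx":0,"ry":0,"rz":0,"hand":0.085}]'
python3 -m pendant '[{"dx":0,"dy":0,"dz":0,"rx":0,"ry":0,"rz":6,"hand":0.085},{"dx":0,"dy":0,"dz":0,"rx":0,"ry":0,"rz":6,"hand":0.085},{"dx":0,"dy":0,"dz":0,"rx":0,"ry":0,"rz":6,"hand":0.085},{"dx":0,"dy":0,"dz":0,"rx":0,"ry":0,"rz":5,"hand":0.085},{"dx":0,"dy":0,"dz":0,"rx":0,"ry":0,"rz":0,"hand":0.085},{"dx":0,"dy":0,"dz":0,"rx":0,"ry":0,"rz":0,"hand":0.085}]'
python3 - <<'E'
from h import *
s=manip.get_state();d=manip.get_image('wrist');cv2.imwrite('pics/w1.png',d['frame'][:,:,::-1])
import pickle;pickle.dump((s,d),open('w1.pkl','wb'));print(s['qpos'],s['position'],rot(s['ee_rot']).round(3),s['contact_force'])
E
```

```text
clock: 1.25
position: [0.5084, 0.2389, 0.3036]
ee_rot: [-0.0, 0.215, 0.977, 0.0]
contact_force: [0.1, 0.6, 0.6]
width: 0.0852
gripper_force: 0.0
clock: 1.75
position: [0.5075, 0.2402, 0.3032]
ee_rot: [-0.0, 0.404, 0.915, -0.0]
contact_force: [-0.1, -0.1, -0.2]
width: 0.085
gripper_force: 0.0
[ 3.18107493e-01  2.24319918e-01  1.40052266e+00  4.06131148e-05
  1.51702519e+00 -4.20649648e-01] [0.50752882 0.2402057  0.30316366] [[-0.673  0.739 -0.   ]
 [ 0.739  0.673 -0.   ]
 [ 0.    -0.    -1.   ]] [-0.09974648 -0.1304735  -0.205241  ]
```

View pics/w1.png

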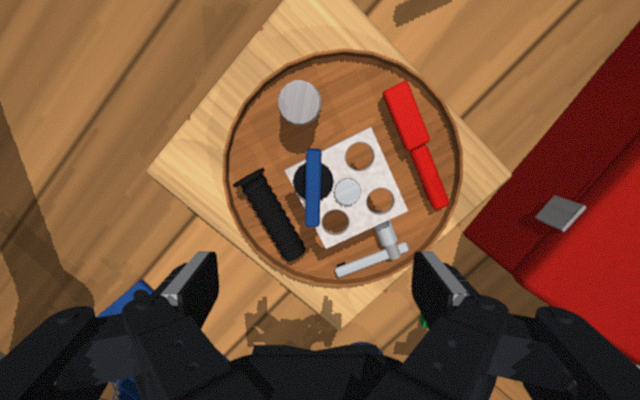

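```bash
python3 - <<'E'
from h import *
import pickle
s,d=pickle.load(open('w1.pkl','rb'));f=d['frame']
hsv=cv2.cvtColor(f,cv2.COLOR_RGB2HSV)
m=cv2.inRange(hsv,(100,120,40),(125,255,255));m[:130]=0;m[250:]=0;m[:,:280]=0;m[:,350:]=0
ys,xs=np.nonzero(m);print(len(xs),xs.mean(),ys.mean(),xs.min(),xs.max(),ys.min(),ys.max());rb=cv2.minAreaRect(np.c_[xs,ys].astype(np.float32));print(rb)
# deck corners
C=[(285,175),(372,128),(409,209),(325,248)]
for z in(.105,.11,.115,.12,.125):
    P=np.array([atz(d,s,*c,z)[:2] for c in C]);print(z,np.linalg.norm(P-np.roll(P,1,0),axis=1).round(4),P.mean(0).round(4))
for zt in(.14,.15,.16,.17):
    A=atz(d,s,xs.mean(),ys.min(),zt);B=atz(d,s,xs.mean(),ys.max()+1,zt);print(zt,np.linalg.norm(A-B),((A+B)/2).round(4))
t=manip.get_image('scene');hs=cv2.cvtColor(t['frame'],cv2.COLOR_RGB2HSV);m=cv2.inRange(hs,(100,110,40),(125,255,255));m[:140]=0;m[185:]=0;m[:,:330]=0;m[:,365:]=0
y2,x2=np.nonzero(m);print(len(x2),x2.mean(),y2.mean(),x2.min(),x2.max(),y2.min(),y2.max())
p1,r1=ray(d,s,xs.mean()+.5,ys.mean()+.5);p2,r2=ray(t,None,x2.mean()+.5,y2.mean()+.5)
k=np.linalg.lstsq(np.c_[r1,-r2],p2-p1,rcond=None)[0];print(p1+k[0]*r1,p2+k[1]*r2)
E
```

```text
1121 312.57537912578056 186.20963425512934 305 321 149 225
((313.0, 187.0), (76.0, 16.0), 90.0)
0.105 [0.0941 0.1024 0.0971 0.1022] [0.5442 0.2533]
0.11 [0.0927 0.1009 0.0957 0.1007] [0.543  0.2539]
0.115 [0.0913 0.0994 0.0942 0.0992] [0.5418 0.2544]
0.12 [0.0899 0.0979 0.0928 0.0977] [0.5407 0.2549]
0.125 [0.0885 0.0964 0.0914 0.0962] [0.5395 0.2555]
0.14 0.07596369473379226 [0.5089 0.2364 0.14  ]
0.15 0.07347722275175184 [0.5074 0.2382 0.15  ]
0.16 0.07099075076971144 [0.5059 0.2399 0.16  ]
0.17 0.06850427878767101 [0.5044 0.2417 0.17  ]
55 347.6181818181818 163.52727272727273 345 350 155 170
[0.5072788  0.23901133 0.14452189] [0.51002735 0.24178184 0.14445867]
```

```bash
python3 -m pendant '[{"dx":-0.0005,"dy":-0.0011,"dz":0.02,"rx":0,"ry":0,"rz":0,"hand":0.085},{"dx":0,"dy":0,"dz":0.03,"rx":0,"ry":0,"rz":0,"hand":0.085},{"dx":0,"dy":0,"dz":0.03,"rx":0,"ry":0,"rz":0,"hand":0.07},{"dx":0,"dy":0,"dz":0.03,"rx":0,"ry":0,"rz":0,"hand":0.06},{"dx":0,"dy":0,"dz":0.03,"rx":0,"ry":0,"rz":0,"hand":0.05},{"dx":0,"dy":0,"dz":0.02,"rx":0,"ry":0,"rz":0,"hand":0.04},{"dx":0,"dy":0,"dz":0.013,"rx":0,"ry":0,"rz":0,"hand":0.03},{"dx":0,"dy":0,"dz":0,"rx":0,"ry":0,"rz":0,"hand":0.02},{"dx":0,"dy":0,"dz":0,"rx":0,"ry":0,"rz":0,"hand":0.01},{"dx":0,"dy":0,"dz":0,"rx":0,"ry":0,"rz":0,"hand":0},{"dx":0,"dy":0,"dz":0,"rx":0,"ry":0,"rz":0,"hand":0},{"dx":0,"dy":0,"dz":0,"rx":0,"ry":0,"rz":0,"hand":0}]' 90
python3 -m pendant '[{"dx":0,"dy":0,"dz":0,"rx":0,"ry":0,"rz":0,"hand":0},{"dx":0,"dy":0,"dz":0,"rx":0,"ry":0,"rz":0,"hand":0},{"dx":0,"dy":0,"dz":0,"rx":0,"ry":0,"rz":0,"hand":0}]' 90
```

```text
clock: 2.85
position: [0.5078, 0.2395, 0.1314]
ee_rot: [0.001, 0.405, 0.914, 0.001]
contact_force: [0.4, -0.2, -2.1]
width: 0.0127
gripper_force: 87.7
clock: 3.1
position: [0.5072, 0.2392, 0.1307]
ee_rot: [0.0, 0.405, 0.914, 0.0]
contact_force: [-0.3, -0.4, -2.2]
width: 0.0127
gripper_force: 87.7
```

```bash
python3 -m pendant '[{"dx":0,"dy":0,"dz":-0.01,"rx":0,"ry":0,"rz":0,"hand":0},{"dx":0,"dy":0,"dz":-0.02,"rx":0,"ry":0,"rz":0,"hand":0},{"dx":0,"dy":0,"dz":-0.03,"rx":0,"ry":0,"rz":0,"hand":0},{"dx":0,"dy":0,"dz":-0.03,"rx":0,"ry":0,"rz":0,"hand":0},{"dx":0,"dy":0,"dz":-0.03,"rx":0,"ry":0,"rz":0,"hand":0},{"dx":0,"dy":0,"dz":-0.03,"rx":0,"ry":0,"rz":0,"hand":0},{"dx":0,"dy":0,"dz":-0.03,"rx":0,"ry":0,"rz":0,"hand":0},{"dx":0,"dy":0,"dz":-0.02,"rx":0,"ry":0,"rz":0,"hand":0}]'
python3 - <<'E'
from h import *
t=manip.get_image('top')
for u,v in[(387,202),(385.5,211),(384.5,220)]: print(atz(t,None,u,v,.226))
hs=cv2.cvtColor(t['frame'],cv2.COLOR_RGB2HSV);m=cv2.inRange(hs,(100,120,60),(125,255,255));m[:175]=0;m[260:]=0;m[:,:345]=0;m[:,410:]=0
m=cv2.morphologyEx(m,cv2.MORPH_CLOSE,np.ones((15,15)));m=cv2.morphologyEx(m,cv2.MORPH_OPEN,np.ones((5,5)))
ys,xs=np.nonzero(m);r=cv2.minAreaRect(np.c_[xs,ys].astype(np.float32));P=np.array([atz(t,None,*p,.012) for p in cv2.boxPoints(r)]);print(P.round(3),np.linalg.norm(P-np.roll(P,1,0),axis=1),P.mean(0))
d=manip.get_image('wrist');cv2.imwrite('pics/w2.png',d['frame'][:,:,::-1]);s=manip.get_state();print(s['position'],s['contact_force'],s['moment'],s['qpos'])
E
```

```text
clock: 3.77
position: [0.5076, 0.2394, 0.3346]
ee_rot: [0.002, 0.405, 0.914, 0.002]
contact_force: [0.9, 0.2, -1.9]
width: 0.0129
gripper_force: 88.1
[ 0.5794692  -0.17247491  0.226     ]
[ 0.54779151 -0.16651078  0.226     ]
[ 0.51634779 -0.16231453  0.226     ]
[[ 0.432 -0.068  0.012]
 [ 0.685 -0.102  0.012]
 [ 0.664 -0.267  0.012]
 [ 0.412 -0.228  0.012]] [0.16180947 0.25582295 0.1660698  0.25547854] [ 0.54827632 -0.16613333  0.012     ]
[0.50885648 0.23978335 0.33542887] [ 0.13446033 -0.78973728 -0.72356181] [-0.00392761  0.02912719  0.00072969] [ 3.16651553e-01  2.11973610e-01  1.34007345e+00  3.06715721e-05
  1.57971739e+00 -4.20055085e-01]
```

```bash
python3 -m pendant '[{"dx":-0.032,"dy":-0.0164,"dz":0,"rx":0,"ry":0,"rz":0,"hand":0},{"dx":-0.032,"dy":-0.0164,"dz":0,"rx":0,"ry":0,"rz":0,"hand":0},{"dx":-0.032,"dy":-0.0164,"dz":0,"rx":0,"ry":0,"rz":0,"hand":0},{"dx":-0.032,"dy":-0.0164,"dz":0,"rx":0,"ry":0,"rz":0,"hand":0},{"dx":-0.032,"dy":-0.0164,"dz":0,"rx":0,"ry":0,"rz":0,"hand":0},{"dx":-0.032,"dy":-0.0164,"dz":0,"rx":0,"ry":0,"rz":0,"hand":0},{"dx":-0.032,"dy":-0.0164,"dz":0,"rx":0,"ry":0,"rz":0,"hand":0},{"dx":-0.032,"dy":-0.0164,"dz":0,"rx":0,"ry":0,"rz":0,"hand":0},{"dx":-0.032,"dy":-0.0164,"dz":0,"rx":0,"ry":0,"rz":0,"hand":0},{"dx":-0.032,"dy":-0.0164,"dz":0,"rx":0,"ry":0,"rz":0,"hand":0},{"dx":-0.032,"dy":-0.0164,"dz":0,"rx":0,"ry":0,"rz":0,"hand":0},{"dx":-0.032,"dy":-0.0164,"dz":0,"rx":0,"ry":0,"rz":0,"hand":0}]'
python3 -m pendant '[{"dx":0,"dy":0,"dz":0,"rx":0,"ry":0,"rz":-6.6,"hand":0},{"dx":0,"dy":0,"dz":0,"rx":0,"ry":0,"rz":-6.6,"hand":0},{"dx":0,"dy":0,"dz":0,"rx":0,"ry":0,"rz":-6.6,"hand":0},{"dx":0,"dy":0,"dz":0,"rx":0,"ry":0,"rz":-6.6,"hand":0},{"dx":0,"dy":0,"dz":0,"rx":0,"ry":0,"rz":-6.6,"hand":0},{"dx":0,"dy":0,"dz":0,"rx":0,"ry":0,"rz":-6.6,"hand":0},{"dx":0,"dy":0,"dz":0,"rx":0,"ry":0,"rz":0,"hand":0},{"dx":0,"dy":0,"dz":0,"rx":0,"ry":0,"rz":0,"hand":0},{"dx":0,"dy":0,"dz":0,"rx":0,"ry":0,"rz":0,"hand":0}]'
python3 - <<'E'
from h import *
s=manip.get_state();d=manip.get_image('wrist');cv2.imwrite('pics/w3.png',d['frame'][:,:,::-1])
import pickle;pickle.dump((s,d),open('w3.pkl','wb'));print(s['qpos'],s['position'],rot(s['ee_rot']).round(3),s['contact_force'],s['moment'])
E
```

```text
clock: 4.87
position: [0.6187, -0.179, 0.3286]
ee_rot: [-0.001, 0.405, 0.914, 0.0]
contact_force: [0.8, 0.1, -1.8]
width: 0.013
gripper_force: 88.2
clock: 5.62
position: [0.619, -0.1774, 0.3294]
ee_rot: [-0.001, 0.073, 0.997, 0.0]
contact_force: [0.5, -0.0, -1.7]
width: 0.0129
gripper_force: 88.2
[-3.87106192e-01  3.51205966e-01  1.15742405e+00  6.70775373e-05
  1.63450406e+00 -1.81243917e+00] [ 0.61895659 -0.17736193  0.32944066] [[-0.989  0.145 -0.001]
 [ 0.145  0.989  0.001]
 [ 0.001  0.    -1.   ]] [ 0.53781364 -0.00913697 -1.71699083] [ 0.01392468  0.0009805  -0.01686092]
```

View pics/w3.png

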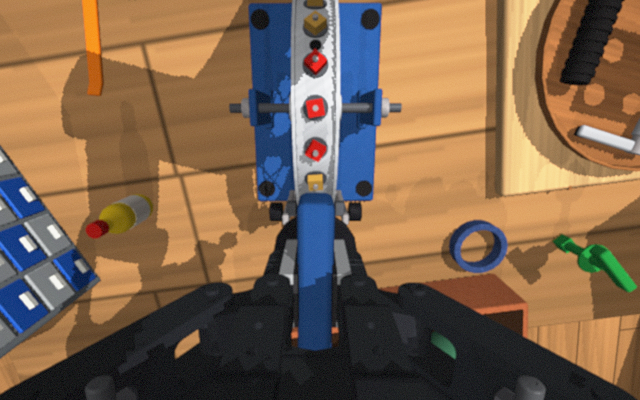

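```bash
python3 - <<'E'
import cv2,numpy as np
f=cv2.imread('pics/w3.png')
c=[cv2.resize(f[v-17:v+17,u-17:u+17],(266,266),interpolation=cv2.INTER_CUBIC) for u,v in[(316,63),(316,108),(316,151)]]
cv2.imwrite('pics/heads.png',np.hstack(c))
E
```

```text
(no output)
```

View pics/heads.png

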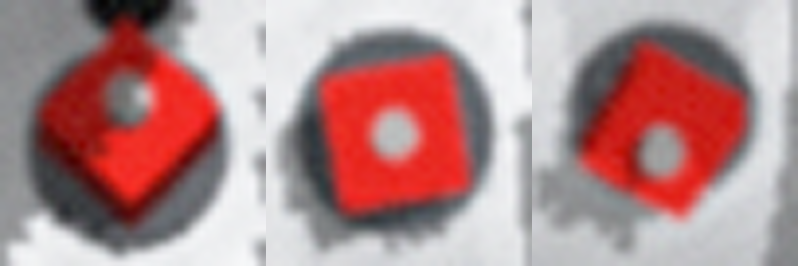

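```bash
cat > fit.py <<'E'
from h import *
import pickle
from scipy.optimize import least_squares
s,d=pickle.load(open('w3.pkl','rb'))
k=266/34
O=[((128,98),(128,112),(316,63)),((129,134),(130,135),(316,108)),((128,150),(132,126),(316,151))]
px=[[(c[0]-17+(p[0]+.5)/k,c[1]-17+(p[1]+.5)/k) for p in (t,h)] for t,h,c in O]
def pt(q,i,r):
    x,y,yaw,ph=q[:4];a=ph+np.radians(18)*(i-1)
    h=r*np.sin(a);return np.array([x+h*np.cos(yaw),y+h*np.sin(yaw),.122+(q[4] if len(q)>4 else 0)+r*np.cos(a)])
def res(q): return np.ravel([np.subtract(proj(d,s,pt(q,i,r)),px[i][j]) for i in range(3) for j,r in((0,.1085),(1,.106))])
if __name__=='__main__':
    f=least_squares(res,[.548,-.166,-.143,0]);print(f.x,np.degrees(f.x[2:]),res(f.x).round(2))
    for i in range(3): print(pt(f.x,i,.106).round(4))
    g=least_squares(res,[.548,-.166,-.143,0,0]);print(g.x)
    T=rot(s['ee_rot'])
    im=d['frame'].astype(int);mask=cv2.inRange(cv2.cvtColor(d['frame'],cv2.COLOR_RGB2HSV),(100,110,30),(125,255,255))
    for r in range(190,356,6):
        x=np.nonzero(mask[r,290:345])[0];print(r,(x.min()+290,x.max()+290,len(x)) if len(x) else None,end=' ')
    print()
    for m in(.074,.078,.082):
        for zz,n in((m-.104,'top'),(m-.084,'bot')):
            print(m,n,[np.round(proj(d,s,s['position']+T@np.array([x,y,zz])),1).tolist() for x,y in((.036,-.007),(.036,.007),(-.036,-.007),(-.036,.007))])
E
python3 fit.py
```

```text
[ 0.53460313 -0.16386886 -0.14217913  0.15186747] [-8.14626386  8.70136533] [ 0.01 -0.51  0.01 -1.1   0.04  1.01 -0.09  0.38  0.27 -0.44 -0.25  0.84]
[ 0.5176 -0.1614  0.2266]
[ 0.5505 -0.1661  0.2268]
[ 0.5818 -0.1706  0.2167]
[ 0.54102334 -0.16477571 -0.14235512  0.08608504 -0.00504093]
190 (np.int64(341), np.int64(344), 4) 196 (np.int64(301), np.int64(344), 32) 202 (np.int64(299), np.int64(332), 34) 208 (np.int64(297), np.int64(334), 38) 214 (np.int64(297), np.int64(334), 38) 220 (np.int64(297), np.int64(334), 38) 226 (np.int64(297), np.int64(334), 38) 232 (np.int64(297), np.int64(334), 38) 238 (np.int64(297), np.int64(334), 38) 244 (np.int64(298), np.int64(333), 36) 250 (np.int64(297), np.int64(333), 37) 256 (np.int64(297), np.int64(333), 37) 262 (np.int64(297), np.int64(333), 37) 268 (np.int64(298), np.int64(332), 35) 274 (np.int64(298), np.int64(331), 34) 280 (np.int64(298), np.int64(331), 34) 286 (np.int64(298), np.int64(331), 34) 292 (np.int64(298), np.int64(331), 34) 298 (np.int64(299), np.int64(331), 33) 304 (np.int64(298), np.int64(331), 34) 310 (np.int64(299), np.int64(331), 33) 316 (np.int64(298), np.int64(331), 34) 322 (np.int64(298), np.int64(331), 34) 328 (np.int64(299), np.int64(330), 32) 334 (np.int64(299), np.int64(331), 33) 340 (np.int64(298), np.int64(330), 33) 346 (np.int64(298), np.int64(331), 34) 352 None 
0.074 top [[293.6, 201.1], [332.7, 201.1], [296.7, 367.9], [330.3, 367.9]]
0.074 bot [[296.6, 188.5], [330.2, 188.5], [299.0, 336.1], [328.4, 336.1]]
0.078 top [[294.3, 198.2], [332.2, 198.2], [297.2, 360.9], [329.9, 360.9]]
0.078 bot [[297.1, 186.4], [329.8, 186.4], [299.3, 330.7], [328.1, 330.7]]
0.082 top [[294.9, 195.6], [331.6, 195.6], [297.7, 354.2], [329.5, 354.2]]
0.082 bot [[297.6, 184.4], [329.4, 184.4], [299.7, 325.5], [327.7, 325.5]]
```

```bash
cat > fit2.py <<'E'
from fit import *
H=[(260,19,-1,1),(370,19,-1,-1),(266,188,1,1),(364,188,1,-1)]
def P(q,x,y,z):
    c,n=np.cos(q[2]),np.sin(q[2]);return [q[0]+c*x-n*y,q[1]+n*x+c*y,z]
def full(q):
    r=list(res(q[:4]))
    # camera: small translation along tool axes q[6:9] handled as shift of the stand z only
    for u,v,a,b in H:
        e=np.subtract(proj(d,s,P(q,a*q[4],-b*q[5],.012)),(u,v));r+=list(e*.5)
    for y in(-.07,.07): r.append((proj(d,s,P(q,0,y,.122))[1]-108)*.7)
    r.append(np.degrees(q[3])/3)
    return r
f=least_squares(full,[.548,-.166,-.143,0,.11,.07]);print(f.x.round(4),np.degrees(f.x[2:4]),np.round(full(f.x),1))
for i in range(3): print(pt(f.x,i,.106).round(4))
E
python3 fit2.py
```

```text
[ 0.5483 -0.1658 -0.1447  0.0145  0.11    0.0703] [-8.28843843  0.82850052] [ 0.1 -0.7  0.1 -0.8  0.  -0.4 -0.1 -0.6  0.2  0.6 -0.4  2.3 -0.1  0.1
  0.2 -0.   0.3  0.1 -0.1 -0.  -0.  -0.2  0.3]
[ 0.5174 -0.1613  0.3333]
[ 0.5499 -0.1661  0.338 ]
[ 0.5822 -0.1708  0.3323]
```

```bash
cat > goal.py <<'E'
from h import *
import sys
C=np.array([.5483,-.1658]);YAW=-.1447;PH=dict(a=-17.2,b=.83,c=18.83)
M=np.array([-.002,0,.080])
ex=np.array([np.cos(YAW),np.sin(YAW),0]);ey=np.array([-ex[1],ex[0],0])
def frame(h):
    p=np.radians(PH[h]);n=np.sin(p)*ex+np.array([0,0,np.cos(p)]);o=np.r_[C,.122]+.106*n
    t=np.cross(ey,n)  # tangent, +ex side
    return o,n,t
def goal(h,up,along=0,across=0,spin=0,M=M):
    """mouth at head + up*n + along*tangent + across*ey; spin deg (+ = rz) from tool x = -tangent"""
    o,n,t=frame(h);R0=np.c_[-t,ey,-n]
    Rg=R0@R.from_rotvec([0,0,np.radians(spin)]).as_matrix()
    return Rg,o+up*n+along*t+across*ey-Rg@M
def delta(h,*a,**k):
    s=manip.get_state();Rg,p=goal(h,*a,**k);Rc=rot(s['ee_rot'])
    print('shift in tool axes mm',(Rc.T@(p-s['position'])*1000).round(1),'rotvec deg',np.degrees(R.from_matrix(Rc.T@Rg).as_rotvec()).round(2),'clock',round(s['clock'],2),'F',s['contact_force'].round(1),'Mz_tool',(Rc.T@s['moment']).round(3))
E
python3 -c "
from goal import *
print(frame('a'));delta('a',.015,.06)"
```

```text
(array([ 0.51728253, -0.16128018,  0.22325951]), array([-0.29261767,  0.04263979,  0.95527836]), array([ 0.94529495, -0.13774691,  0.29570805]))
shift in tool axes mm [75.7  1.2 -1.4] rotvec deg [  0.02 -17.26  -0.02] clock 5.67 F [ 0.4 -0.3 -0.7] Mz_tool [ 0.018  0.046 -0.026]
```

```bash
python3 -m pendant '[{"dx":0.0252,"dy":0.0004,"dz":-0.0005,"rx":0,"ry":0,"rz":0,"hand":0},{"dx":0.0252,"dy":0.0004,"dz":-0.0005,"rx":0,"ry":0,"rz":0,"hand":0},{"dx":0.0252,"dy":0.0004,"dz":-0.0004,"rx":0,"ry":0,"rz":0,"hand":0},{"dx":0,"dy":0,"dz":0,"rx":0,"ry":-5.75,"rz":0,"hand":0},{"dx":0,"dy":0,"dz":0,"rx":0,"ry":-5.75,"rz":0,"hand":0},{"dx":0,"dy":0,"dz":0,"rx":0,"ry":-5.75,"rz":0,"hand":0},{"dx":0,"dy":0,"dz":0,"rx":0,"ry":0,"rz":0,"hand":0},{"dx":0,"dy":0,"dz":0,"rx":0,"ry":0,"rz":0,"hand":0},{"dx":0,"dy":0,"dz":0,"rx":0,"ry":0,"rz":0,"hand":0}]'
python3 - <<'E'
from goal import *
import pickle
delta('a',.015,.06)
s=manip.get_state();d=manip.get_image('wrist');cv2.imwrite('pics/w4.png',d['frame'][:,:,::-1]);pickle.dump((s,d),open('w4.pkl','wb'))
o,n,t=frame('a');print('a pred',np.round(proj(d,s,o),1),np.round(proj(d,s,o+.0025*n),1))
print('valve',np.round(proj(d,s,frame('a')[0]),1))
u,v=map(int,proj(d,s,o));f=d['frame'][:,:,::-1];c=np.ascontiguousarray(f[max(0,v-60):v+120,u-100:u+100]);print('crop origin',u-100,max(0,v-60))
cv2.imwrite('pics/w4c.png',cv2.resize(c,None,fx=3.3,fy=3.3,interpolation=3))
E
```

```text
clock: 6.42
position: [0.5455, -0.166, 0.3326]
ee_rot: [0.15, 0.071, 0.986, -0.011]
contact_force: [0.1, -0.4, -0.8]
width: 0.0126
gripper_force: 88.2
shift in tool axes mm [1.7 0.6 1. ] rotvec deg [-0.    0.07  0.06] clock 6.42 F [ 0.1 -0.4 -0.8] Mz_tool [0.028 0.228 0.032]
a pred [315.  122.4] [315.  122.5]
valve [315.  122.4]
crop origin 215 62
```

View pics/w4c.png

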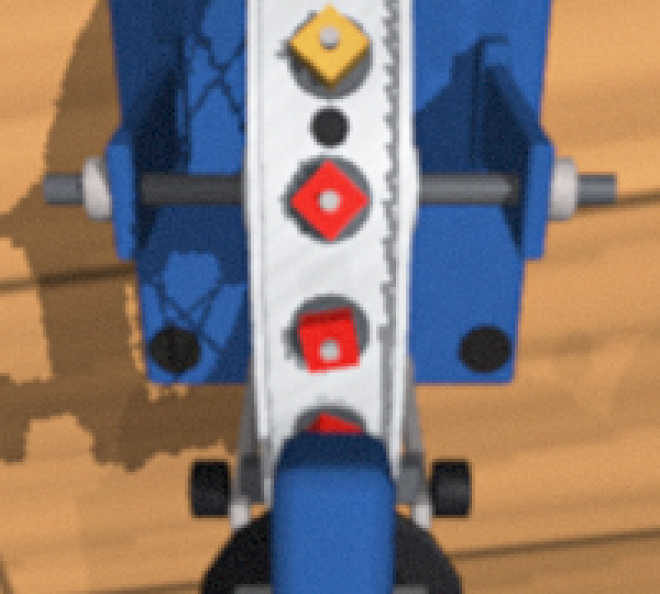

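```bash
sed -i 's/^M=.*/M=np.array([-.0025,0.0005,.080])/' goal.py; python3 -m pendant '[{"dx":0.02,"dy":0,"dz":0,"rx":0,"ry":0,"rz":0,"hand":0},{"dx":0.02,"dy":0,"dz":0,"rx":0,"ry":0,"rz":0,"hand":0},{"dx":0.022,"dy":0,"dz":0,"rx":0,"ry":0,"rz":0,"hand":0},{"dx":0,"dy":0,"dz":0,"rx":0,"ry":0,"rz":6.5,"hand":0},{"dx":0,"dy":0,"dz":0,"rx":0,"ry":0,"rz":6.5,"hand":0},{"dx":0,"dy":0,"dz":0,"rx":0,"ry":0,"rz":6.5,"hand":0},{"dx":0,"dy":0,"dz":0,"rx":0,"ry":0,"rz":6.5,"hand":0},{"dx":0,"dy":0,"dz":0,"rx":0,"ry":0,"rz":6.5,"hand":0},{"dx":0,"dy":0,"dz":0,"rx":0,"ry":0,"rz":6.5,"hand":0},{"dx":0,"dy":0,"dz":0,"rx":0,"ry":0,"rz":6,"hand":0},{"dx":0,"dy":0,"dz":0,"rx":0,"ry":0,"rz":0,"hand":0},{"dx":0,"dy":0,"dz":0,"rx":0,"ry":0,"rz":0,"hand":0}]'
python3 -c "
from goal import *
delta('a',.004,0,spin=45)
delta('a',.004,0,spin=45)"
```

```text
clock: 7.47
position: [0.4875, -0.1576, 0.3135]
ee_rot: [0.142, 0.441, 0.885, 0.047]
contact_force: [0.2, 0.3, -0.8]
width: 0.0132
gripper_force: 88.3
shift in tool axes mm [ 1.6  1.4 11.1] rotvec deg [ 0.05 -0.01  0.26] clock 7.47 F [ 0.2  0.3 -0.8] Mz_tool [0.216 0.202 0.023]
shift in tool axes mm [ 1.6  1.4 11.1] rotvec deg [ 0.05 -0.01  0.26] clock 7.47 F [ 0.2  0.3 -0.8] Mz_tool [0.216 0.202 0.023]
```

```bash
python3 -m pendant '[{"dx":0.0008,"dy":0.0007,"dz":0.004,"rx":0,"ry":0,"rz":0,"hand":0},{"dx":0.0008,"dy":0.0007,"dz":0.004,"rx":0,"ry":0,"rz":0,"hand":0},{"dx":0,"dy":0,"dz":0.002,"rx":0,"ry":0,"rz":0,"hand":0},{"dx":0,"dy":0,"dz":0,"rx":0,"ry":0,"rz":0,"hand":0}]'
python3 -c "
from goal import *
delta('a',.0,0,spin=45)"
python3 -m pendant '[{"dx":0,"dy":0,"dz":0.001,"rx":0,"ry":0,"rz":0,"hand":0},{"dx":0,"dy":0,"dz":0.001,"rx":0,"ry":0,"rz":0,"hand":0},{"dx":0,"dy":0,"dz":0,"rx":0,"ry":0,"rz":0,"hand":0}]'
python3 -c "
from goal import *
delta('a',.0,0,spin=45)"
```

```text
clock: 7.8
position: [0.4889, -0.1551, 0.3027]
ee_rot: [0.141, 0.442, 0.884, 0.047]
contact_force: [-0.3, -0.7, -2.5]
width: 0.0129
gripper_force: 88.3
shift in tool axes mm [-1.9  1.   4.5] rotvec deg [ 0.02 -0.09  0.13] clock 7.8 F [-0.3 -0.7 -2.5] Mz_tool [ 0.155  0.147 -0.013]
clock: 8.05
position: [0.4896, -0.1554, 0.3017]
ee_rot: [0.142, 0.443, 0.884, 0.047]
contact_force: [0.3, -0.7, -1.7]
width: 0.0125
gripper_force: 88.3
shift in tool axes mm [-1.4  0.9  3.3] rotvec deg [0.05 0.01 0.09] clock 8.05 F [ 0.3 -0.7 -1.7] Mz_tool [0.152 0.161 0.024]
```

```bash
cat >> goal.py <<'E'
def avg(h,up,along=0,across=0,spin=0,n=8):
    L=[];F=[];Q=[]
    for i in range(n):
        s=manip.get_state();L.append(s['position']);Rc=rot(s['ee_rot']);Q.append(R.from_matrix(Rc));F.append(np.r_[Rc.T@s['contact_force'],Rc.T@s['moment']]);manip.get_image('top')
    Rc=R.concatenate(Q).mean().as_matrix();Rg,p=goal(h,up,along,across,spin)
    print('tool shift mm',(Rc.T@(p-np.mean(L,0))*1000).round(2),'sd',(np.std(L,0)*1000).round(2),'rot',np.degrees(R.from_matrix(Rc.T@Rg).as_rotvec()).round(2),'F',np.mean(F,0)[:3].round(2),np.std(F,0)[:3].round(2),'M',np.mean(F,0)[3:].round(3),np.std(F,0)[3:].round(3),'clk',round(s['clock'],2))
E
python3 -c "
from goal import *
avg('a',.0,0,spin=45)"
```

```text
tool shift mm [-1.31  0.81  3.44] sd [0.03 0.02 0.09] rot [0.06 0.03 0.09] F [ 0.32 -0.05  1.67] [0.54 0.57 0.51] M [ 0.166  0.16  -0.002] [0.027 0.023 0.035] clk 8.4
```

```bash
python3 -m pendant '[{"dx":-0.0013,"dy":0.0008,"dz":0,"rx":0,"ry":0,"rz":0,"hand":0},{"dx":0,"dy":0,"dz":0.001,"rx":0,"ry":0,"rz":0,"hand":0},{"dx":0,"dy":0,"dz":0.001,"rx":0,"ry":0,"rz":0,"hand":0},{"dx":0,"dy":0,"dz":0,"rx":0,"ry":0,"rz":0,"hand":0}]'
python3 -c "
from goal import *
avg('a',.0,0,spin=45,n=3)"
python3 -m pendant '[{"dx":0,"dy":0,"dz":0.001,"rx":0,"ry":0,"rz":0,"hand":0},{"dx":0,"dy":0,"dz":0.001,"rx":0,"ry":0,"rz":0,"hand":0},{"dx":0,"dy":0,"dz":0,"rx":0,"ry":0,"rz":0,"hand":0}]'
python3 -c "
from goal import *
avg('a',.0,0,spin=45,n=3)"
```

```text
clock: 8.78
position: [0.4916, -0.1561, 0.3]
ee_rot: [0.142, 0.443, 0.884, 0.047]
contact_force: [-0.8, 0.3, -2.0]
width: 0.0132
gripper_force: 88.3
tool shift mm [-0.17  0.09  1.12] sd [0.01 0.01 0.07] rot [ 0.05 -0.01  0.09] F [ 0.84 -0.84  1.52] [0.4  0.53 0.27] M [ 0.156  0.194 -0.003] [0.049 0.026 0.028] clk 8.88
clock: 9.18
position: [0.4921, -0.1561, 0.2982]
ee_rot: [0.142, 0.443, 0.884, 0.047]
contact_force: [-1.1, 0.3, -2.0]
width: 0.0126
gripper_force: 88.3
tool shift mm [-0.16  0.07 -0.81] sd [0.03 0.01 0.06] rot [ 0.05 -0.    0.09] F [ 0.78 -0.98  1.35] [0.64 0.25 0.21] M [ 0.142  0.136 -0.023] [0.013 0.028 0.022] clk 9.28
```

```bash
for i in 1; do python3 -m pendant '[{"dx":0,"dy":0,"dz":0.001,"rx":0,"ry":0,"rz":0,"hand":0},{"dx":0,"dy":0,"dz":0.001,"rx":0,"ry":0,"rz":0,"hand":0}]' | sed -n '1p;4p'
python3 -c "
from goal import *
avg('a',.0,0,spin=45,n=3)"
python3 -m pendant '[{"dx":0,"dy":0,"dz":0.001,"rx":0,"ry":0,"rz":0,"hand":0},{"dx":0,"dy":0,"dz":0.001,"rx":0,"ry":0,"rz":0,"hand":0}]' | sed -n '1p;4p'
python3 -c "
from goal import *
avg('a',.0,0,spin=45,n=3)"; done
```

```text
clock: 9.5
contact_force: [0.2, -0.7, -1.8]
tool shift mm [-0.11  0.04 -2.81] sd [0.06 0.04 0.14] rot [0.06 0.   0.09] F [ 0.12 -0.13  1.3 ] [0.51 0.41 0.47] M [0.168 0.146 0.014] [0.013 0.016 0.038] clk 9.6
clock: 9.82
contact_force: [-0.1, -0.0, -2.9]
tool shift mm [-0.11  0.04 -4.82] sd [0.05 0.04 0.14] rot [0.06 0.   0.09] F [ 0.43 -0.4   2.05] [0.23 0.55 0.55] M [0.16  0.164 0.008] [0.006 0.018 0.019] clk 9.92
```

```bash
for i in 1; do python3 -m pendant '[{"dx":0,"dy":0,"dz":0.001,"rx":0,"ry":0,"rz":0,"hand":0},{"dx":0,"dy":0,"dz":0.001,"rx":0,"ry":0,"rz":0,"hand":0}]' | sed -n '1p;4p'
python3 -c "
from goal import *
avg('a',.0,0,spin=45,n=2)"
python3 -m pendant '[{"dx":0,"dy":0,"dz":0.001,"rx":0,"ry":0,"rz":0,"hand":0}]' | sed -n '1p;4p'
python3 -c "
from goal import *
avg('a',.0,0,spin=45,n=3)"; done
```

```text
clock: 10.13
contact_force: [0.0, -0.1, -1.5]
tool shift mm [-0.04  0.02 -6.78] sd [0.05 0.03 0.15] rot [0.06 0.01 0.09] F [-0.22 -0.65  1.39] [0.43 0.29 0.02] M [0.218 0.106 0.023] [0.03  0.029 0.031] clk 10.18
clock: 10.32
contact_force: [-3.2, 0.4, 3.9]
tool shift mm [ 0.04 -0.05 -7.33] sd [0.02 0.01 0.05] rot [0.06 0.03 0.1 ] F [ 0.78 -1.16 -2.44] [0.4  0.46 1.58] M [ 0.241  0.317 -0.001] [0.017 0.01  0.026] clk 10.42
```

```bash
python3 -m pendant '[{"dx":0,"dy":0,"dz":-0.0012,"rx":0,"ry":0,"rz":0,"hand":0},{"dx":0,"dy":0,"dz":0,"rx":0,"ry":0,"rz":5,"hand":0},{"dx":0,"dy":0,"dz":0,"rx":0,"ry":0,"rz":5,"hand":0}]' | sed -n '1p;4p'
python3 -c "
from goal import *
avg('a',.0,0,spin=45,n=5)"
python3 -m pendant '[{"dx":0,"dy":0,"dz":0,"rx":0,"ry":0,"rz":5,"hand":0},{"dx":0,"dy":0,"dz":0,"rx":0,"ry":0,"rz":5,"hand":0}]' | sed -n '1p;4p'
python3 -c "
from goal import *
avg('a',.0,0,spin=45,n=5)"
python3 -m pendant '[{"dx":0,"dy":0,"dz":0,"rx":0,"ry":0,"rz":5,"hand":0},{"dx":0,"dy":0,"dz":0,"rx":0,"ry":0,"rz":5,"hand":0}]' | sed -n '1p;4p'
python3 -c "
from goal import *
avg('a',.0,0,spin=45,n=5)"
```

```text
clock: 10.72
contact_force: [-0.5, 1.1, -2.4]
tool shift mm [-0.07  0.03 -6.63] sd [0.02 0.02 0.04] rot [ 0.06  0.   -9.99] F [ 1.02 -0.37  1.52] [0.79 0.28 0.35] M [0.211 0.125 0.012] [0.017 0.024 0.034] clk 10.92
clock: 11.13
contact_force: [0.5, 0.1, -1.7]
tool shift mm [-0.04  0.03 -6.54] sd [0.01 0.01 0.01] rot [  0.06  -0.   -19.93] F [ 0.09 -0.44  1.23] [0.27 0.32 0.39] M [ 0.222  0.093 -0.001] [0.026 0.027 0.012] clk 11.33
clock: 11.55
contact_force: [-0.0, 0.5, -2.1]
tool shift mm [-0.02  0.02 -6.47] sd [0.   0.01 0.01] rot [  0.06  -0.   -29.91] F [ 0.08 -0.57  1.54] [0.32 0.47 0.28] M [ 0.242  0.07  -0.007] [0.026 0.026 0.027] clk 11.75
```

```bash
sed -i 's/^M=.*/M=np.array([-.0013,0.0005,.0728])/' goal.py; python3 -m pendant '[{"dx":0,"dy":0,"dz":-0.002,"rx":0,"ry":0,"rz":-6,"hand":0},{"dx":0,"dy":0,"dz":0,"rx":0,"ry":0,"rz":-6,"hand":0},{"dx":0,"dy":0,"dz":0,"rx":0,"ry":0,"rz":-6,"hand":0},{"dx":0,"dy":0,"dz":0,"rx":0,"ry":0,"rz":-6,"hand":0},{"dx":-0.0013,"dy":0,"dz":0,"rx":0,"ry":0,"rz":-6,"hand":0},{"dx":0,"dy":0,"dz":0,"rx":0,"ry":0,"rz":0,"hand":0},{"dx":0,"dy":0,"dz":0,"rx":0,"ry":0,"rz":0,"hand":0}]'|sed -n '1p;4p'
python3 -c "
from goal import *
avg('a',.0,0,spin=45,n=3)"
python3 -m pendant '[{"dx":0,"dy":0,"dz":0.001,"rx":0,"ry":0,"rz":0,"hand":0},{"dx":0,"dy":0,"dz":0.001,"rx":0,"ry":0,"rz":0,"hand":0},{"dx":0,"dy":0,"dz":0.001,"rx":0,"ry":0,"rz":0,"hand":0}]' | sed -n '1p;4p'
python3 -c "
from goal import *
avg('a',.0,0,spin=45,n=3)"
python3 -m pendant '[{"dx":0,"dy":0,"dz":0.0008,"rx":0,"ry":0,"rz":0,"hand":0}]' | sed -n '1p;4p'
python3 -c "
from goal import *
avg('a',.0,0,spin=45,n=3)"
```

```text
clock: 12.38
contact_force: [-0.7, -0.9, -1.9]
tool shift mm [0.05 0.14 2.74] sd [0.02 0.02 0.02] rot [0.06 0.01 0.  ] F [ 0.37 -0.58  1.6 ] [0.23 0.72 0.23] M [ 0.15   0.168 -0.011] [0.016 0.02  0.02 ] clk 12.48
clock: 12.78
contact_force: [0.4, -0.2, -1.6]
tool shift mm [-0.09  0.19 -0.5 ] sd [0.04 0.03 0.1 ] rot [ 0.05 -0.01  0.07] F [0.09 0.08 1.5 ] [0.16 0.17 0.37] M [ 0.129  0.177 -0.003] [0.016 0.034 0.02 ] clk 12.88
clock: 13.02
contact_force: [0.6, -0.0, -1.9]
tool shift mm [ 0.06  0.13 -1.11] sd [0.04 0.01 0.1 ] rot [0.06 0.01 0.08] F [-0.17 -0.34  1.7 ] [0.25 0.38 0.35] M [ 0.166  0.173 -0.003] [0.026 0.019 0.007] clk 13.12
```

```bash

python3 -m pendant '[{"dx":0,"dy":0,"dz":0.001,"rx":0,"ry":0,"rz":0,"hand":0},{"dx":0,"dy":0,"dz":0.001,"rx":0,"ry":0,"rz":0,"hand":0}]' | sed -n '1p;4p'
python3 -c "
from goal import *
avg('a',.0,0,spin=45,n=2)"
python3 -m pendant '[{"dx":0,"dy":0,"dz":0.001,"rx":0,"ry":0,"rz":0,"hand":0},{"dx":0,"dy":0,"dz":0.001,"rx":0,"ry":0,"rz":0,"hand":0}]' | sed -n '1p;4p'
python3 -c "
from goal import *
avg('a',.0,0,spin=45,n=3)"
```

```text
clock: 13.33
contact_force: [0.5, -0.1, -1.2]
tool shift mm [ 0.1   0.13 -3.17] sd [0.   0.   0.13] rot [0.06 0.02 0.09] F [-0.13  0.52  1.14] [0.01 0.45 0.11] M [0.127 0.158 0.014] [0.034 0.029 0.011] clk 13.38
clock: 13.6
contact_force: [0.6, 0.1, -1.4]
tool shift mm [ 0.08  0.16 -5.2 ] sd [0.01 0.01 0.09] rot [0.06 0.01 0.09] F [ 0.02 -0.24  1.59] [0.17 0.38 0.09] M [ 0.152  0.128 -0.033] [0.036 0.047 0.022] clk 13.7
```

```bash

python3 -m pendant '[{"dx":0,"dy":0,"dz":0.001,"rx":0,"ry":0,"rz":4,"hand":0},{"dx":0,"dy":0,"dz":0,"rx":0,"ry":0,"rz":4,"hand":0}]' | sed -n '1p;4p'
python3 -c "
from goal import *
avg('a',.0,0,spin=45,n=4)"
for k in 1 2 3 4; do python3 -m pendant '[{"dx":0,"dy":0,"dz":0,"rx":0,"ry":0,"rz":4,"hand":0}]' | sed -n '1p;4p'
python3 -c "
from goal import *
avg('a',.0,0,spin=45,n=5)"; done
```

```text
clock: 13.92
contact_force: [0.1, -0.4, -1.8]
tool shift mm [ 0.56  0.04 -5.97] sd [0.03 0.03 0.02] rot [ 0.06  0.07 -8.  ] F [-0.61 -0.58  1.95] [0.33 0.49 0.67] M [ 0.201 -0.148 -0.021] [0.008 0.045 0.022] clk 14.07
clock: 14.2
contact_force: [0.5, -1.7, -2.1]
tool shift mm [ 0.62  0.14 -5.92] sd [0.04 0.03 0.02] rot [  0.05   0.08 -11.87] F [-1.66 -0.39  1.74] [0.76 0.32 0.54] M [ 0.327 -0.337  0.005] [0.043 0.04  0.032] clk 14.4
clock: 14.53
contact_force: [0.5, -2.0, -1.4]
tool shift mm [ 0.61  0.11 -5.93] sd [0.02 0.04 0.01] rot [  0.05   0.07 -15.87] F [-2.23 -0.86  1.71] [0.21 0.31 0.3 ] M [ 0.327 -0.528 -0.046] [0.036 0.034 0.02 ] clk 14.73
clock: 14.87
contact_force: [0.9, -3.1, -1.7]
tool shift mm [ 0.53 -0.01 -5.92] sd [0.02 0.03 0.02] rot [  0.07   0.06 -19.88] F [-2.96 -1.1   1.61] [0.56 0.31 0.66] M [ 0.288 -0.703 -0.044] [0.013 0.058 0.032] clk 15.07
clock: 15.2
contact_force: [0.1, -3.9, -1.3]
tool shift mm [ 0.44 -0.09 -5.93] sd [0.01 0.01 0.02] rot [  0.08   0.05 -23.88] F [-3.54 -0.32  1.53] [0.36 0.51 0.39] M [ 0.185 -0.826 -0.038] [0.028 0.028 0.014] clk 15.4
```

```bash

for k in 1; do python3 -m pendant '[{"dx":-0.0007,"dy":0,"dz":0,"rx":0,"ry":0,"rz":0,"hand":0}]' | sed -n '1p;4p'
python3 -c "
from goal import *
avg('a',.0,0,spin=45,n=5)"; 
python3 -m pendant '[{"dx":0,"dy":0,"dz":0,"rx":0,"ry":0,"rz":4,"hand":0}]' | sed -n '1p;4p'
python3 -c "
from goal import *
avg('a',.0,0,spin=45,n=5)"; 
python3 -m pendant '[{"dx":0,"dy":0,"dz":0,"rx":0,"ry":0,"rz":4,"hand":0}]' | sed -n '1p;4p'
python3 -c "
from goal import *
avg('a',.0,0,spin=45,n=5)";done
```

```text
clock: 15.53
contact_force: [-0.0, -2.5, -0.9]
tool shift mm [ 0.68 -0.07 -5.97] sd [0.01 0.   0.01] rot [ 9.000e-02 -1.000e-02 -2.388e+01] F [-2.4  -0.36  0.87] [0.34 0.38 0.47] M [ 0.113 -0.598 -0.03 ] [0.023 0.032 0.033] clk 15.73
clock: 15.87
contact_force: [0.9, -1.8, -0.8]
tool shift mm [ 0.67 -0.14 -5.98] sd [0.01 0.01 0.01] rot [ 9.000e-02 -1.000e-02 -2.794e+01] F [-2.58  0.21  0.83] [0.56 0.11 0.28] M [-0.013 -0.564 -0.062] [0.022 0.036 0.029] clk 16.07
clock: 16.2
contact_force: [1.6, -1.7, 0.1]
tool shift mm [ 0.7  -0.18 -5.98] sd [0.02 0.01 0.01] rot [ 9.00e-02 -1.00e-02 -3.19e+01] F [-2.27  1.04  0.5 ] [0.4  0.52 0.33] M [-0.126 -0.479 -0.045] [0.026 0.021 0.024] clk 16.4
```

```bash

python3 -m pendant '[{"dx":-0.0003,"dy":0.0004,"dz":0,"rx":0,"ry":0,"rz":4,"hand":0},{"dx":0.00005,"dy":0.00014,"dz":0,"rx":0,"ry":0,"rz":6,"hand":0},{"dx":0.00005,"dy":0.00014,"dz":0,"rx":0,"ry":0,"rz":6,"hand":0}]' | sed -n '1p;4p'
python3 -c "
from goal import *
avg('a',.0,0,spin=77,n=5)"; 
python3 -m pendant '[{"dx":0.00005,"dy":0.00014,"dz":0,"rx":0,"ry":0,"rz":6,"hand":0},{"dx":0.00005,"dy":0.00014,"dz":0,"rx":0,"ry":0,"rz":6,"hand":0},{"dx":0.00005,"dy":0.00014,"dz":0,"rx":0,"ry":0,"rz":6,"hand":0}]' | sed -n '1p;4p'
python3 -c "
from goal import *
avg('a',.0,0,spin=77,n=5)"
```

```text
clock: 16.7
contact_force: [0.2, -1.2, 0.3]
tool shift mm [ 1.24 -0.19 -6.07] sd [0.01 0.01 0.03] rot [  0.02  -0.06 -15.95] F [-1.27  0.51 -0.43] [0.42 0.28 0.24] M [-0.047 -0.387 -0.044] [0.017 0.029 0.042] clk 16.9
clock: 17.2
contact_force: [-1.0, -1.0, 0.7]
tool shift mm [ 0.98 -0.86 -6.1 ] sd [0.02 0.01 0.02] rot [ -0.    -0.05 -33.91] F [-1.44  0.42 -1.  ] [0.58 0.42 0.34] M [-0.007 -0.428 -0.049] [0.042 0.032 0.023] clk 17.4
```

```bash

python3 -m pendant '[{"dx":0.00005,"dy":0.00014,"dz":-0.0005,"rx":0,"ry":0,"rz":6,"hand":0},{"dx":0.00005,"dy":0.00014,"dz":0,"rx":0,"ry":0,"rz":6,"hand":0},{"dx":0.00005,"dy":0.00014,"dz":0,"rx":0,"ry":0,"rz":6,"hand":0},{"dx":0.00005,"dy":0.00014,"dz":0,"rx":0,"ry":0,"rz":6,"hand":0},{"dx":0.00005,"dy":0.00014,"dz":0,"rx":0,"ry":0,"rz":6,"hand":0},{"dx":0.00005,"dy":0.00014,"dz":0,"rx":0,"ry":0,"rz":6,"hand":0}]' | sed -n '1p;4p'
python3 -c "
from goal import *
avg('a',.0,0,spin=45,n=5)"
```

```text
clock: 17.95
contact_force: [-0.3, -1.2, -0.7]
tool shift mm [-0.79 -1.52 -6.01] sd [0.01 0.01 0.03] rot [-6.000e-02 -7.000e-02 -1.019e+02] F [-1.06  0.62  1.09] [0.37 0.33 0.37] M [-0.16  -0.409 -0.038] [0.034 0.038 0.018] clk 18.15
```

```bash

python3 -m pendant '[{"dx":0,"dy":0,"dz":0,"rx":0,"ry":0,"rz":-6.5,"hand":0},{"dx":0,"dy":0,"dz":0,"rx":0,"ry":0,"rz":-6.5,"hand":0},{"dx":0,"dy":0,"dz":-0.005,"rx":0,"ry":0,"rz":0,"hand":0},{"dx":0,"dy":0,"dz":-0.007,"rx":0,"ry":0,"rz":0,"hand":0},{"dx":0,"dy":0,"dz":-0.008,"rx":0,"ry":0,"rz":-7,"hand":0},{"dx":0,"dy":0,"dz":0,"rx":0,"ry":0,"rz":-7,"hand":0},{"dx":0,"dy":0,"dz":0,"rx":0,"ry":0,"rz":-7,"hand":0},{"dx":0,"dy":0,"dz":0,"rx":0,"ry":0,"rz":-7,"hand":0},{"dx":0,"dy":0,"dz":0,"rx":0,"ry":0,"rz":-7,"hand":0},{"dx":0,"dy":0,"dz":0,"rx":0,"ry":0,"rz":-7,"hand":0},{"dx":0,"dy":0,"dz":0,"rx":0,"ry":0,"rz":-7,"hand":0},{"dx":0,"dy":0,"dz":0,"rx":0,"ry":0,"rz":-7,"hand":0}]' | sed -n '1p;4p'
python3 -m pendant '[{"dx":0,"dy":0,"dz":0,"rx":0,"ry":0,"rz":-7.1,"hand":0},{"dx":0,"dy":0,"dz":0,"rx":0,"ry":0,"rz":-7.1,"hand":0},{"dx":0,"dy":0,"dz":0,"rx":0,"ry":0,"rz":-7.1,"hand":0},{"dx":0,"dy":0,"dz":0,"rx":0,"ry":0,"rz":-7.1,"hand":0},{"dx":0,"dy":0,"dz":0,"rx":0,"ry":0,"rz":-7.1,"hand":0},{"dx":0,"dy":0,"dz":0,"rx":0,"ry":0,"rz":-7.1,"hand":0},{"dx":0,"dy":0,"dz":0,"rx":0,"ry":0,"rz":-7.1,"hand":0},{"dx":0,"dy":0,"dz":0,"rx":0,"ry":0,"rz":-7.1,"hand":0},{"dx":0,"dy":0,"dz":0,"rx":0,"ry":0,"rz":-7.1,"hand":0},{"dx":0,"dy":0,"dz":0,"rx":0,"ry":0,"rz":-7.1,"hand":0},{"dx":0,"dy":0,"dz":0,"rx":0,"ry":0,"rz":-7,"hand":0}]' | sed -n '1p;4p'
python3 -m pendant '[{"dx":-0.02,"dy":0,"dz":0,"rx":0,"ry":0,"rz":0,"hand":0},{"dx":-0.02,"dy":0,"dz":0,"rx":0,"ry":0,"rz":0,"hand":0},{"dx":-0.02,"dy":0,"dz":0,"rx":0,"ry":0,"rz":0,"hand":0},{"dx":0,"dy":0,"dz":0,"rx":0,"ry":0,"rz":0,"hand":0},{"dx":0,"dy":0,"dz":0,"rx":0,"ry":0,"rz":0,"hand":0}]' | sed -n '1p;4p'
python3 - <<'E'
from goal import *
import pickle
avg('a',.015,.06,n=2)
s=manip.get_state();d=manip.get_image('wrist');pickle.dump((s,d),open('w5.pkl','wb'))
f=d['frame'][:,:,::-1];g=pickle.load(open('w4.pkl','rb'))[1]['frame'][:,:,::-1]
o=frame('a')[0];print(proj(d,s,o),proj(d,s,frame('b')[0]))
u,v=map(int,proj(d,s,o));c=np.hstack([x[v-22:v+68,u-28:u+28] for x in(f,g)])
cv2.imwrite('pics/w5c.png',cv2.resize(c,None,fx=6,fy=6,interpolation=3));print('origin',u-28,v-22)
E
```

```text
clock: 19.2
contact_force: [0.2, -0.5, -2.0]
clock: 20.12
contact_force: [0.4, 0.2, -1.7]
clock: 20.53
contact_force: [-0.3, 0.5, -2.4]
tool shift mm [ 2.33 -0.43 -0.31] sd [0.49 0.13 0.27] rot [0.07 0.02 0.05] F [0.81 0.31 2.02] [0.27 0.14 0.15] M [-0.014  0.276  0.04 ] [0.036 0.005 0.012] clk 20.58
(np.float64(313.9258058135476), np.float64(122.66637594205176)) (np.float64(313.9526601483817), np.float64(168.79196855893323))
origin 285 100
```

View pics/w5c.png

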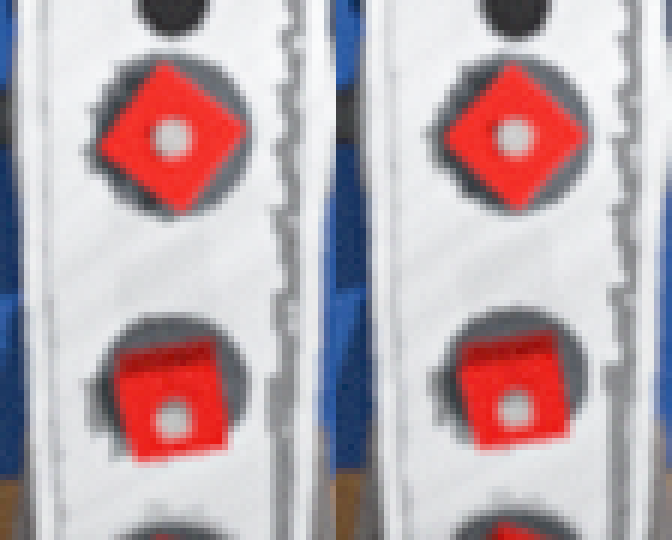

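```bash
sed -i 's/^M=.*/M=np.array([-.0007,0.0001,.0728])/' goal.py; python3 -c "
from goal import *
delta('b',.012,0,-.0007,spin=-10.7)
print(manip.get_state()['qpos'].round(2))"
```

```text
shift in tool axes mm [ 1.4 -0.9 11.7] rotvec deg [ -1.62  17.96 -10.56] clock 20.68 F [-0.5  0.3 -1.9] Mz_tool [0.041 0.28  0.015]
[-0.48  0.07  1.57  0.1   1.21 -1.93]
```

```bash
python3 -m pendant '[{"dx":0,"dy":0,"dz":0,"rx":0,"ry":6,"rz":0,"hand":0},{"dx":0,"dy":0,"dz":0,"rx":0,"ry":6,"rz":0,"hand":0},{"dx":0,"dy":0,"dz":0,"rx":0,"ry":6,"rz":0,"hand":0},{"dx":0,"dy":0,"dz":0,"rx":0,"ry":0,"rz":-5.4,"hand":0},{"dx":0,"dy":0,"dz":0,"rx":0,"ry":0,"rz":-5.3,"hand":0},{"dx":0,"dy":0,"dz":0,"rx":0,"ry":0,"rz":0,"hand":0},{"dx":0,"dy":0,"dz":0,"rx":0,"ry":0,"rz":0,"hand":0}]' | sed -n '1p;4p'
python3 -c "
from goal import *
avg('b',.008,0,-.0007,spin=-10.7,n=5)"
```

```text
clock: 21.27
contact_force: [0.6, 0.2, -2.2]
tool shift mm [-1.6  -0.9  16.14] sd [0.04 0.02 0.17] rot [-0.01  0.1  -0.03] F [0.03 0.11 1.67] [0.44 0.58 0.4 ] M [ 0.01  -0.004  0.014] [0.022 0.01  0.031] clk 21.47
```

```bash
python3 -m pendant '[{"dx":-0.0008,"dy":-0.0005,"dz":0.008,"rx":0,"ry":0,"rz":0,"hand":0},{"dx":-0.0008,"dy":-0.0004,"dz":0.008,"rx":0,"ry":0,"rz":0,"hand":0},{"dx":0,"dy":0,"dz":0.003,"rx":0,"ry":0,"rz":0,"hand":0},{"dx":0,"dy":0,"dz":0.002,"rx":0,"ry":0,"rz":0,"hand":0},{"dx":0,"dy":0,"dz":0,"rx":0,"ry":0,"rz":0,"hand":0},{"dx":0,"dy":0,"dz":0,"rx":0,"ry":0,"rz":0,"hand":0}]' | sed -n '1p;4p'
python3 -c "
from goal import *
avg('b',.0,0,-.0007,spin=-10.7,n=3)"
python3 -m pendant '[{"dx":0,"dy":0,"dz":0.001,"rx":0,"ry":0,"rz":0,"hand":0},{"dx":0,"dy":0,"dz":0.001,"rx":0,"ry":0,"rz":0,"hand":0},{"dx":0,"dy":0,"dz":0.001,"rx":0,"ry":0,"rz":0,"hand":0}]' | sed -n '1p;4p'
python3 -c "
from goal import *
avg('b',.0,0,-.0007,spin=-10.7,n=3)"
```

```text
clock: 22.02
contact_force: [0.1, 0.5, -1.4]
tool shift mm [0.61 0.16 2.89] sd [0.08 0.05 0.19] rot [-0.01  0.09  0.09] F [0.16 0.04 1.87] [0.23 0.45 0.41] M [-0.012 -0.005 -0.013] [0.009 0.019 0.017] clk 22.12
clock: 22.42
contact_force: [0.4, 0.7, -1.6]
tool shift mm [ 0.48  0.07 -0.28] sd [0.08 0.02 0.13] rot [-0.01  0.07  0.09] F [0.08 0.26 1.35] [0.39 0.37 0.55] M [-0.017  0.014 -0.016] [0.023 0.029 0.026] clk 22.52
```

Continue with a small x correction.

```bash
python3 -m pendant '[{"dx":0.0004,"dy":0,"dz":0.001,"rx":0,"ry":0,"rz":0,"hand":0},{"dx":0,"dy":0,"dz":0.0008,"rx":0,"ry":0,"rz":0,"hand":0}]' | sed -n '1p;4p'
python3 -c "
from goal import *
avg('b',.0,0,-.0007,spin=-10.7,n=3)"
python3 -m pendant '[{"dx":0,"dy":0,"dz":0.0008,"rx":0,"ry":0,"rz":0,"hand":0},{"dx":0,"dy":0,"dz":0.0008,"rx":0,"ry":0,"rz":0,"hand":0}]' | sed -n '1p;4p'
python3 -c "
from goal import *
avg('b',.0,0,-.0007,spin=-10.7,n=3)"
```

```text
clock: 22.73
contact_force: [0.2, -0.1, -1.5]
tool shift mm [ 0.05  0.08 -2.08] sd [0.03 0.02 0.08] rot [-0.01  0.07  0.1 ] F [0.13 0.22 1.9 ] [0.35 0.36 0.53] M [-0.004 -0.01   0.001] [0.009 0.015 0.017] clk 22.83
clock: 23.05
contact_force: [-0.3, -0.2, -2.2]
tool shift mm [ 0.09  0.11 -3.66] sd [0.06 0.02 0.1 ] rot [-0.01  0.07  0.09] F [ 0.28 -0.03  2.11] [0.39 0.09 0.15] M [-0.011 -0.005 -0.002] [0.01  0.002 0.014] clk 23.15
```

```bash
python3 -m pendant '[{"dx":0,"dy":0,"dz":0.001,"rx":0,"ry":0,"rz":0,"hand":0},{"dx":0,"dy":0,"dz":0.001,"rx":0,"ry":0,"rz":0,"hand":0},{"dx":0,"dy":0.00007,"dz":0,"rx":0,"ry":0,"rz":5,"hand":0},{"dx":0,"dy":0.00007,"dz":0,"rx":0,"ry":0,"rz":5,"hand":0}]' | sed -n '1p;4p'
python3 -c "
from goal import *
avg('b',.0,0,-.0007,spin=-0.7,n=3)"
python3 -m pendant '[{"dx":0,"dy":0.00007,"dz":0,"rx":0,"ry":0,"rz":5,"hand":0}]' | sed -n '1p;4p'
python3 -c "
from goal import *
avg('b',.0,0,-.0007,spin=4.3,n=4)"
python3 -m pendant '[{"dx":0,"dy":0.00007,"dz":0,"rx":0,"ry":0,"rz":5,"hand":0}]' | sed -n '1p;4p'
python3 -c "
from goal import *
avg('b',.0,0,-.0007,spin=9.3,n=4)"
python3 -m pendant '[{"dx":0,"dy":0.00007,"dz":0,"rx":0,"ry":0,"rz":5,"hand":0}]' | sed -n '1p;4p'
python3 -c "
from goal import *
avg('b',.0,0,-.0007,spin=14.3,n=4)"
```

```text
clock: 23.53
contact_force: [-0.4, 0.3, -1.5]
tool shift mm [ 0.01  0.1  -5.69] sd [0.03 0.   0.01] rot [ 0.    0.06 -0.11] F [ 0.24 -0.07  1.69] [0.17 0.27 0.56] M [0.022 0.056 0.012] [0.048 0.036 0.031] clk 23.63
clock: 23.77
contact_force: [-0.8, -0.7, -1.7]
tool shift mm [-0.13  0.22 -5.67] sd [0.02 0.02 0.01] rot [-0.01  0.04  0.11] F [ 0.81 -0.88  1.69] [0.72 0.16 0.21] M [ 0.111  0.182 -0.007] [0.04  0.031 0.026] clk 23.92
clock: 24.05
contact_force: [-1.5, -0.3, -1.0]
tool shift mm [-0.11  0.23 -5.65] sd [0.02 0.02 0.01] rot [-0.01  0.04  0.13] F [ 0.9  -0.96  1.74] [0.33 0.42 0.96] M [ 0.201  0.224 -0.012] [0.019 0.023 0.02 ] clk 24.2
clock: 24.33
contact_force: [-1.4, -1.3, -1.2]
tool shift mm [-0.06  0.23 -5.64] sd [0.01 0.02 0.01] rot [-0.    0.04  0.13] F [ 1.15 -1.48  1.67] [0.5  0.19 0.49] M [ 0.299  0.245 -0.06 ] [0.041 0.042 0.02 ] clk 24.48
```

```bash
python3 -m pendant '[{"dx":0.0002,"dy":-0.0002,"dz":0,"rx":0,"ry":0,"rz":6,"hand":0},{"dx":0,"dy":0.00008,"dz":0,"rx":0,"ry":0,"rz":7,"hand":0},{"dx":0,"dy":0.00008,"dz":0,"rx":0,"ry":0,"rz":7,"hand":0},{"dx":0,"dy":0.00008,"dz":0,"rx":0,"ry":0,"rz":7,"hand":0},{"dx":0,"dy":0.00008,"dz":0,"rx":0,"ry":0,"rz":7,"hand":0}]' | sed -n '1p;4p'
python3 -c "
from goal import *
avg('b',.0,0,-.0007,spin=48.3,n=4)"
python3 -m pendant '[{"dx":0,"dy":0.00008,"dz":0,"rx":0,"ry":0,"rz":7,"hand":0},{"dx":0,"dy":0.00008,"dz":0,"rx":0,"ry":0,"rz":7,"hand":0},{"dx":0,"dy":0.00008,"dz":0,"rx":0,"ry":0,"rz":7,"hand":0},{"dx":0,"dy":0.00008,"dz":0,"rx":0,"ry":0,"rz":7,"hand":0}]' | sed -n '1p;4p'
python3 -c "
from goal import *
avg('b',.0,0,-.0007,spin=76.3,n=4)"
```

```text
clock: 24.95
contact_force: [-1.2, -0.0, -2.3]
tool shift mm [ 0.06  0.37 -5.64] sd [0.   0.   0.01] rot [0.04 0.03 0.04] F [ 0.16 -1.57  2.36] [0.31 0.94 0.42] M [ 0.374  0.104 -0.028] [0.021 0.035 0.037] clk 25.1
clock: 25.48
contact_force: [-2.4, -0.8, -2.8]
tool shift mm [ 0.22  0.36 -5.62] sd [0.01 0.01 0.01] rot [0.05 0.   0.09] F [-0.39 -1.77  2.34] [0.26 0.41 0.32] M [ 0.468 -0.066 -0.056] [0.008 0.021 0.045] clk 25.63
```

```bash
python3 -m pendant '[{"dx":-0.0001,"dy":-0.0003,"dz":0,"rx":0,"ry":0,"rz":7,"hand":0},{"dx":0,"dy":0.00008,"dz":0,"rx":0,"ry":0,"rz":7,"hand":0},{"dx":0,"dy":0.00008,"dz":0,"rx":0,"ry":0,"rz":7,"hand":0},{"dx":0,"dy":0.00008,"dz":0,"rx":0,"ry":0,"rz":7,"hand":0},{"dx":0,"dy":0.00008,"dz":0,"rx":0,"ry":0,"rz":7,"hand":0},{"dx":0,"dy":0.00008,"dz":0,"rx":0,"ry":0,"rz":7,"hand":0},{"dx":0,"dy":0.00008,"dz":0,"rx":0,"ry":0,"rz":7,"hand":0}]' | sed -n '1p;4p'
python3 -c "
from goal import *
avg('b',.0,0,-.0007,spin=125.3,n=4)"
python3 -m pendant '[{"dx":0,"dy":0,"dz":0,"rx":0,"ry":0,"rz":7,"hand":0},{"dx":0,"dy":0.00008,"dz":0,"rx":0,"ry":0,"rz":7,"hand":0},{"dx":0,"dy":0.00008,"dz":0,"rx":0,"ry":0,"rz":7,"hand":0},{"dx":0,"dy":0.00008,"dz":0,"rx":0,"ry":0,"rz":7,"hand":0},{"dx":0,"dy":0.00008,"dz":0,"rx":0,"ry":0,"rz":7,"hand":0}]' | sed -n '1p;4p'
python3 -c "
from goal import *
avg('b',.0,0,-.0007,spin=160.3,n=4)"
```

```text
clock: 26.27
contact_force: [-1.2, 0.5, -2.9]
tool shift mm [ 0.53  0.2  -5.62] sd [0.02 0.01 0.02] rot [ 0.04 -0.07  0.11] F [-0.79 -1.23  2.57] [0.72 0.06 0.38] M [ 0.271 -0.235 -0.052] [0.018 0.041 0.017] clk 26.42
clock: 26.88
contact_force: [-1.1, 0.5, -2.7]
tool shift mm [ 0.54 -0.09 -5.61] sd [0.01 0.01 0.  ] rot [-0.   -0.1   0.12] F [-0.93 -0.81  2.5 ] [0.49 0.18 0.22] M [ 0.139 -0.289 -0.045] [0.038 0.027 0.02 ] clk 27.03
```

```bash
python3 -m pendant '[{"dx":-0.0002,"dy":0,"dz":0,"rx":0,"ry":0,"rz":7,"hand":0},{"dx":0,"dy":0.00008,"dz":0,"rx":0,"ry":0,"rz":7,"hand":0},{"dx":0,"dy":0.00008,"dz":0,"rx":0,"ry":0,"rz":7,"hand":0},{"dx":0,"dy":0.00008,"dz":0,"rx":0,"ry":0,"rz":5,"hand":0},{"dx":0,"dy":0,"dz":0,"rx":0,"ry":0,"rz":0,"hand":0},{"dx":0,"dy":0,"dz":0,"rx":0,"ry":0,"rz":0,"hand":0},{"dx":0,"dy":0,"dz":0,"rx":0,"ry":0,"rz":-6.5,"hand":0},{"dx":0,"dy":0,"dz":0,"rx":0,"ry":0,"rz":-6.5,"hand":0},{"dx":0,"dy":0,"dz":-0.005,"rx":0,"ry":0,"rz":0,"hand":0},{"dx":0,"dy":0,"dz":-0.007,"rx":0,"ry":0,"rz":0,"hand":0},{"dx":0,"dy":0,"dz":-0.008,"rx":0,"ry":0,"rz":0,"hand":0}]' | sed -n '1p;4p'
python3 -m pendant '[{"dx":-0.02,"dy":0,"dz":0,"rx":0,"ry":0,"rz":0,"hand":0},{"dx":-0.02,"dy":0,"dz":0,"rx":0,"ry":0,"rz":0,"hand":0},{"dx":-0.02,"dy":0,"dz":0,"rx":0,"ry":0,"rz":0,"hand":0},{"dx":0,"dy":0,"dz":0,"rx":0,"ry":0,"rz":0,"hand":0},{"dx":0,"dy":0,"dz":0,"rx":0,"ry":0,"rz":0,"hand":0}]' | sed -n '1p;4p'
cat > sq.py <<'E'
from goal import *
import pickle
def angles(d,s,h):
    """orientation of red square on its plane: spin that fits, deg mod 90"""
    o,n,t=frame(h);R0=np.c_[-t,ey,-n]
    # warp: 24 mm square patch of top-face plane, 10 px/mm, col=+ey(tool y), row=-(-t)
    g=np.array([[-.012,-.012],[-.012,.012],[.012,.012],[.012,-.012]])
    src=np.float32([proj(d,s,o+R0[:,0]*a+R0[:,1]*b) for a,b in g]);dst=np.float32([[(b+.012)*1e4,(.012-a)*1e4] for a,b in g])
    w=cv2.warpPerspective(d['frame'],cv2.getPerspectiveTransform(src,dst),(240,240),flags=cv2.INTER_CUBIC)
    q=cv2.cvtColor(w,cv2.COLOR_RGB2HSV);m=((q[...,1]>130)&(q[...,2]>150)&((q[...,0]<10)|(q[...,0]>170))).astype(np.uint8)
    m=cv2.morphologyEx(m,cv2.MORPH_CLOSE,np.ones((45,45)))
    c=max(cv2.findContours(m,0,2)[0],key=cv2.contourArea);r=cv2.minAreaRect(c);return r,w
E
python3 - <<'E'
from sq import *
s=manip.get_state();d=manip.get_image('wrist');pickle.dump((s,d),open('w6.pkl','wb'));cv2.imwrite('pics/w6.png',d['frame'][:,:,::-1])
W=[]
for k,hs in(('w3','abc'),('w4','ab'),('w5','ab'),('w6','bc')):
    ss,dd=pickle.load(open(k+'.pkl','rb'))
    for h in hs:
        r,w=angles(dd,ss,h);print(k,h,np.round(r[0],0),np.round(r[1],0),round(r[2],1));W.append(w)
W=[cv2.resize(w,(200,200)) for w in W]
W+= [W[0]*0]*(12-len(W))
cv2.imwrite('pics/sq.png',np.vstack([np.hstack(W[i:i+4]) for i in(0,4,8)])[:,:,::-1])
E
```

```text
clock: 28.0
contact_force: [-0.1, 0.6, -2.2]
clock: 28.42
contact_force: [-0.3, 0.5, -1.4]
w3 a [128. 133.] [ 96. 124.] 45.0
w3 b [116. 120.] [125. 125.] 79.8
w3 c [121.  95.] [139. 167.] 29.1
w4 a [114. 120.] [126. 125.] 43.2
w4 b [114. 103.] [144. 128.] 80.1
w5 a [115. 120.] [126. 125.] 37.6
w5 b [114. 103.] [145. 128.] 80.3
w6 b [117. 119.] [125. 126.] 75.1
w6 c [123.  97.] [136. 164.] 28.1
```

View pics/sq.png

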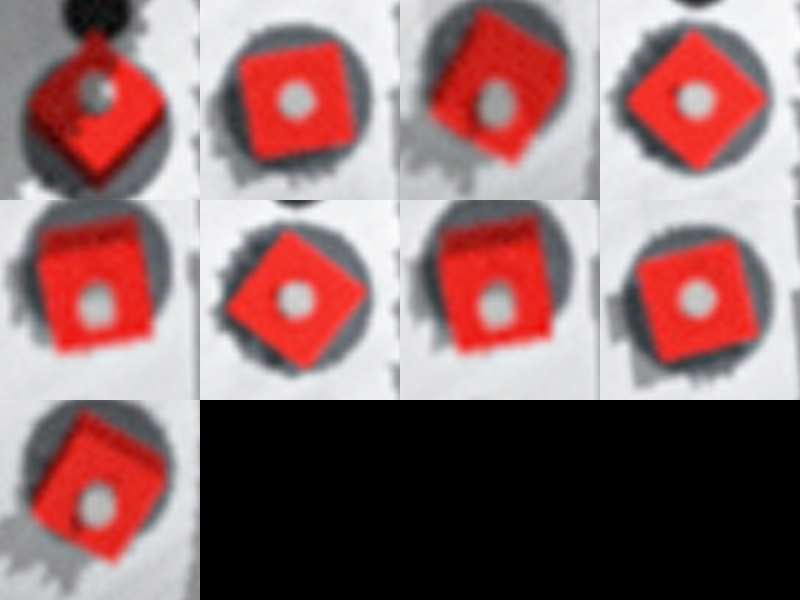

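```bash
python3 -c "
from goal import *
delta('c',.014,0,-.0005,spin=120)
print(manip.get_state()['qpos'].round(2))
o,n,t=frame('c');s=manip.get_state();Rc=rot(s['ee_rot']);print(Rc.round(2))"
```

```text
shift in tool axes mm [119.    5.3  11.7] rotvec deg [ 10.45 -15.79 -52.79] clock 28.47 F [ 0.3 -0.2 -1.1] Mz_tool [0.008 0.033 0.04 ]
[-0.46  0.16  1.45 -0.    1.54  1.14]
[[ 1.   -0.03 -0.01]
 [-0.03 -1.    0.  ]
 [-0.01 -0.   -1.  ]]
```

```bash
python3 -m pendant '[{"dx":0.03,"dy":0.001,"dz":0,"rx":0,"ry":0,"rz":0,"hand":0},{"dx":0.03,"dy":0.001,"dz":0,"rx":0,"ry":0,"rz":0,"hand":0},{"dx":0.03,"dy":0.001,"dz":0,"rx":0,"ry":0,"rz":0,"hand":0},{"dx":0.029,"dy":0.002,"dz":0,"rx":0.73,"ry":-5.96,"rz":0,"hand":0},{"dx":0,"dy":0,"dz":0,"rx":0.73,"ry":-5.96,"rz":0,"hand":0},{"dx":0,"dy":0,"dz":0,"rx":0.73,"ry":-5.96,"rz":0,"hand":0}]' | sed -n '1p;4p'
python3 -m pendant '[{"dx":0,"dy":0,"dz":0,"rx":0,"ry":0,"rz":-6.6,"hand":0},{"dx":0,"dy":0,"dz":0,"rx":0,"ry":0,"rz":-6.6,"hand":0},{"dx":0,"dy":0,"dz":0,"rx":0,"ry":0,"rz":-6.6,"hand":0},{"dx":0,"dy":0,"dz":0,"rx":0,"ry":0,"rz":-6.6,"hand":0},{"dx":0,"dy":0,"dz":0,"rx":0,"ry":0,"rz":-6.6,"hand":0},{"dx":0,"dy":0,"dz":0,"rx":0,"ry":0,"rz":-6.6,"hand":0},{"dx":0,"dy":0,"dz":0,"rx":0,"ry":0,"rz":-6.6,"hand":0},{"dx":0,"dy":0,"dz":0,"rx":0,"ry":0,"rz":-6.6,"hand":0},{"dx":0,"dy":0,"dz":0,"rx":0,"ry":0,"rz":0,"hand":0},{"dx":0,"dy":0,"dz":0,"rx":0,"ry":0,"rz":0,"hand":0}]' | sed -n '1p;4p'
python3 -c "
from goal import *
avg('c',.004,0,-.0005,spin=120,n=3);print(manip.get_state()['qpos'].round(2))"
```

```text
clock: 28.97
contact_force: [0.0, 0.4, -2.5]
clock: 29.8
contact_force: [-0.4, 0.5, -2.4]
tool shift mm [ 0.8   2.83 19.28] sd [0.19 0.02 0.06] rot [ 0.07 -0.11 -0.54] F [0.34 0.38 1.64] [0.17 0.24 0.6 ] M [-0.209  0.135 -0.003] [0.006 0.036 0.025] clk 29.9
[-0.35  0.54  0.93 -0.07  1.99  0.31]
```

```bash
python3 -m pendant '[{"dx":0.0008,"dy":0.0014,"dz":0.008,"rx":0,"ry":0,"rz":-0.5,"hand":0},{"dx":0,"dy":0.0014,"dz":0.008,"rx":0,"ry":0,"rz":0,"hand":0},{"dx":0,"dy":0,"dz":0.003,"rx":0,"ry":0,"rz":0,"hand":0},{"dx":0,"dy":0,"dz":0,"rx":0,"ry":0,"rz":0,"hand":0},{"dx":0,"dy":0,"dz":0,"rx":0,"ry":0,"rz":0,"hand":0},{"dx":0,"dy":0,"dz":0,"rx":0,"ry":0,"rz":0,"hand":0}]' | sed -n '1p;4p'
python3 -c "
from goal import *
avg('c',.0,0,-.0005,spin=120,n=4)"
```

```text
clock: 30.45
contact_force: [0.1, -0.1, -1.4]
tool shift mm [0.57 0.84 4.62] sd [0.05 0.02 0.09] rot [ 0.06 -0.1   0.09] F [0.18 0.3  1.07] [0.15 0.48 0.46] M [-0.24   0.147 -0.002] [0.014 0.014 0.028] clk 30.6
```

```bash
python3 -m pendant '[{"dx":0.0005,"dy":0.0008,"dz":0.001,"rx":0,"ry":0,"rz":0,"hand":0},{"dx":0,"dy":0,"dz":0.0015,"rx":0,"ry":0,"rz":0,"hand":0},{"dx":0,"dy":0,"dz":0.001,"rx":0,"ry":0,"rz":0,"hand":0},{"dx":0,"dy":0,"dz":0.001,"rx":0,"ry":0,"rz":0,"hand":0},{"dx":0,"dy":0,"dz":0,"rx":0,"ry":0,"rz":0,"hand":0}]' | sed -n '1p;4p'
python3 -c "
from goal import *
avg('c',.0,0,-.0005,spin=120,n=3)"
python3 -m pendant '[{"dx":0,"dy":0,"dz":0.001,"rx":0,"ry":0,"rz":0,"hand":0},{"dx":0,"dy":0,"dz":0.001,"rx":0,"ry":0,"rz":0,"hand":0}]' | sed -n '1p;4p'
python3 -c "
from goal import *
avg('c',.0,0,-.0005,spin=120,n=3)"
python3 -m pendant '[{"dx":0,"dy":0,"dz":0.001,"rx":0,"ry":0,"rz":0,"hand":0}]' | sed -n '1p;4p'
python3 -c "
from goal import *
avg('c',.0,0,-.0005,spin=120,n=3)"
```

```text
clock: 31.07
contact_force: [-1.8, -0.1, -2.0]
tool shift mm [ 0.04  0.12 -0.36] sd [0.03 0.03 0.09] rot [ 0.01 -0.08  0.11] F [-0.43  0.02  1.78] [0.28 0.48 0.52] M [-0.228  0.122 -0.003] [0.021 0.015 0.007] clk 31.17
clock: 31.38
contact_force: [-0.5, -0.3, -1.9]
tool shift mm [ 0.04  0.09 -2.29] sd [0.08 0.02 0.1 ] rot [ 0.02 -0.09  0.1 ] F [0.12 0.4  1.79] [0.37 0.04 0.14] M [-0.238  0.135  0.001] [0.048 0.022 0.021] clk 31.48
clock: 31.62
contact_force: [0.8, 0.6, -1.9]
tool shift mm [ 0.03  0.06 -3.21] sd [0.07 0.02 0.12] rot [ 0.03 -0.09  0.1 ] F [0.96 0.53 1.49] [0.26 0.25 0.27] M [-0.214  0.112  0.016] [0.022 0.041 0.036] clk 31.72
```

```bash
python3 -m pendant '[{"dx":0,"dy":0,"dz":0.001,"rx":0,"ry":0,"rz":0,"hand":0},{"dx":0,"dy":0,"dz":0.001,"rx":0,"ry":0,"rz":0,"hand":0}]' | sed -n '1p;4p'
python3 -c "
from goal import *
avg('c',.0,0,-.0005,spin=120,n=3)"
python3 -m pendant '[{"dx":0,"dy":0.00007,"dz":0,"rx":0,"ry":0,"rz":5,"hand":0},{"dx":0,"dy":0.00007,"dz":0,"rx":0,"ry":0,"rz":5,"hand":0}]' | sed -n '1p;4p'
python3 -c "
from goal import *
avg('c',.0,0,-.0005,spin=130,n=3)"
python3 -m pendant '[{"dx":0,"dy":0.00007,"dz":0,"rx":0,"ry":0,"rz":5,"hand":0},{"dx":0,"dy":0.00007,"dz":0,"rx":0,"ry":0,"rz":5,"hand":0}]' | sed -n '1p;4p'
python3 -c "
from goal import *
avg('c',.0,0,-.0005,spin=140,n=4)"
```

```text
clock: 31.93
contact_force: [-0.5, -0.4, -1.5]
tool shift mm [ 0.04  0.08 -5.34] sd [0.08 0.03 0.11] rot [ 0.02 -0.08  0.1 ] F [-0.13  0.23  1.76] [0.16 0.04 0.57] M [-0.203  0.155  0.009] [0.009 0.021 0.014] clk 32.03
clock: 32.25
contact_force: [-0.4, -1.2, -2.0]
tool shift mm [ 0.27 -0.07 -5.15] sd [0.04 0.03 0.01] rot [ 0.02 -0.07 -0.12] F [-0.35  0.44  1.73] [0.35 0.51 0.39] M [-0.242  0.016 -0.032] [0.053 0.039 0.014] clk 32.35
clock: 32.57
contact_force: [-0.9, -1.1, -1.3]
tool shift mm [ 0.51  0.05 -5.2 ] sd [0.01 0.02 0.01] rot [-0.02 -0.04  0.07] F [-0.82  0.62  1.53] [0.18 0.41 0.14] M [-0.177 -0.154 -0.048] [0.029 0.039 0.013] clk 32.72
```

```bash
python3 -m pendant '[{"dx":-0.00015,"dy":0.00015,"dz":0,"rx":0,"ry":0,"rz":7,"hand":0},{"dx":0,"dy":0.00008,"dz":0,"rx":0,"ry":0,"rz":7,"hand":0},{"dx":0,"dy":0.00008,"dz":0,"rx":0,"ry":0,"rz":7,"hand":0},{"dx":0,"dy":0.00008,"dz":0,"rx":0,"ry":0,"rz":7,"hand":0},{"dx":0,"dy":0.00008,"dz":0,"rx":0,"ry":0,"rz":7,"hand":0}]' | sed -n '1p;4p'
python3 -c "
from goal import *
avg('c',.0,0,-.0005,spin=175,n=4)"
python3 -m pendant '[{"dx":0,"dy":0.00008,"dz":0,"rx":0,"ry":0,"rz":7,"hand":0},{"dx":0,"dy":0.00008,"dz":0,"rx":0,"ry":0,"rz":7,"hand":0},{"dx":0,"dy":0.00008,"dz":0,"rx":0,"ry":0,"rz":7,"hand":0},{"dx":0,"dy":0.00008,"dz":0,"rx":0,"ry":0,"rz":7,"hand":0},{"dx":0,"dy":0.00008,"dz":0,"rx":0,"ry":0,"rz":7,"hand":0}]' | sed -n '1p;4p'
python3 -c "
from goal import *
avg('c',.0,0,-.0005,spin=210,n=4)"
```

```text
clock: 33.18
contact_force: [-0.8, -0.6, -1.4]
clock: 33.75
contact_force: [-1.5, -0.2, -1.5]Traceback (most recent call last):
  File "<string>", line 3, in <module>
    avg('c',.0,0,-.0005,spin=175,n=4)
    ~~~^^^^^^^^^^^^^^^^^^^^^^^^^^^^^^
  File "goal.py", line 21, in avg
    s=manip.get_state();L.append(s['position']);Rc=rot(s['ee_rot']);Q.append(R.from_matrix(Rc));F.append(np.r_[Rc.T@s['contact_force'],Rc.T@s['moment']]);manip.get_image('top')
                                                                                                                                                          ~~~~~~~~~~~~~~~^^^^^^^
ValueError: 200 camera calls are used up
Traceback (most recent call last):
  File "goal.py", line 21, in avg
    s=manip.get_state();L.append(s['position']);Rc=rot(s['ee_rot']);Q.append(R.from_matrix(Rc));F.append(np.r_[Rc.T@s['contact_force'],Rc.T@s['moment']]);manip.get_image('top')
                                                                                                                                                          ~~~~~~~~~~~~~~~^^^^^^^
ValueError: 200 camera calls are used up
```

```bash
sed -i "s/;manip.get_image('top')//; s/n=8):/n=1):\n    n=1/" goal.py; cat > hull.py <<'E'
from goal import *
import pickle
from scipy.optimize import minimize
K=6
def fit(k,h,a0):
    s,d=pickle.load(open(k+'.pkl','rb'));o,n,t=frame(h);R0=np.c_[-t,ey,-n]
    u,v=map(int,proj(d,s,o));x0,y0=u-20,v-20
    c=cv2.resize(d['frame'][y0:y0+40,x0:x0+40],None,fx=K,fy=K,interpolation=cv2.INTER_CUBIC)
    q=cv2.cvtColor(c,cv2.COLOR_RGB2HSV);m=((q[...,1]>140)&(q[...,2]>60)&((q[...,0]<12)|(q[...,0]>168))).astype(np.uint8)
    nl,l,st,_=cv2.connectedComponentsWithStats(m);m=(l==1+np.argmax(st[1:,4])).astype(np.uint8)
    m=cv2.drawContours(m*0,[cv2.convexHull(np.vstack(cv2.findContours(m,0,2)[0]))],-1,1,-1)
    def cost(p,out=False):
        a=np.radians(p[0]);P=[]
        for z in(0,.008):
            for i in range(4):
                b=a+np.pi/4+i*np.pi/2;r=.00849*p[3]
                P.append(np.subtract(proj(d,s,o+R0@np.array([r*np.cos(b)+p[1]*1e-3,r*np.sin(b)+p[2]*1e-3,z])),(x0-.5,y0-.5))*K)
        hull=cv2.convexHull(np.float32(P));z=np.zeros(m.shape,np.uint8);cv2.fillConvexPoly(z,np.int32(hull*16),1,shift=4)
        return np.abs(z.astype(int)-m).sum()/m.sum()
    best=min((minimize(cost,[a,0,0,1],method='Nelder-Mead',options=dict(initial_simplex=np.array([[a,0,0,1],[a+6,0,0,1],[a,1,0,1],[a,0,1,1],[a,0,0,1.06]]))) for a in np.arange(a0-15,a0+16,6)),key=lambda r:r.fun)
    print(k,h,best.x.round(2),round(best.fun,3))
for k,h,a in(('w4','a',45),('w5','a',38),('w3','b',-10),('w4','b',-10),('w5','b',-10),('w6','b',-15),('w3','c',30),('w6','c',30)): fit(k,h,a)
E
python3 hull.py; python3 -c "
from goal import *
avg('c',.0,0,-.0005,spin=210)"
```

```text
w4 a [43.98  0.06 -0.67  1.04] 0.025
w5 a [37.18  0.07 -0.72  1.04] 0.024
w3 b [-10.06  -0.11  -0.56   1.04] 0.029
w4 b [-13.97   0.12  -0.64   0.94] 0.08
w5 b [-13.94   0.08  -0.6    0.94] 0.077
w6 b [-14.63  -0.12  -0.36   1.04] 0.027
w3 c [30.81  0.12 -0.32  0.96] 0.023
w6 c [31.13 -0.09 -0.18  0.96] 0.027
tool shift mm [ 0.21 -0.37 -5.21] sd [0. 0. 0.] rot [-0.07 -0.01  0.02] F [-0.61  0.82  1.87] [0. 0. 0.] M [-0.194  0.08  -0.029] [0. 0. 0.] clk 33.75
```

```bash
python3 -m pendant '[{"dx":-0.0001,"dy":0.0001,"dz":0,"rx":0,"ry":0,"rz":7,"hand":0},{"dx":0,"dy":0.00008,"dz":0,"rx":0,"ry":0,"rz":7,"hand":0},{"dx":0,"dy":0.00008,"dz":0,"rx":0,"ry":0,"rz":7,"hand":0},{"dx":0,"dy":0,"dz":0,"rx":0,"ry":0,"rz":0,"hand":0},{"dx":0,"dy":0,"dz":0,"rx":0,"ry":0,"rz":0,"hand":0},{"dx":0,"dy":0,"dz":0,"rx":0,"ry":0,"rz":0,"hand":0}]' | sed -n '1p;4p'
python3 -c "
from goal import *
avg('c',.0,0,-.0005,spin=231)"
for i in 1 2 3; do python3 -m pendant '[{"dx":0,"dy":0,"dz":0,"rx":0,"ry":0,"rz":0,"hand":0}]' >/dev/null;python3 -c "
from goal import *
avg('c',.0,0,-.0005,spin=231)"; done
```

```text
clock: 34.25
contact_force: [-0.1, -1.2, -0.4]
tool shift mm [ 0.1  -0.4  -5.21] sd [0. 0. 0.] rot [-0.07  0.01  0.34] F [1.08 0.67 0.36] [0. 0. 0.] M [-0.217  0.226 -0.096] [0. 0. 0.] clk 34.25
tool shift mm [ 0.09 -0.37 -5.21] sd [0. 0. 0.] rot [-0.08  0.01  0.26] F [0.72 1.64 2.13] [0. 0. 0.] M [-0.227  0.205 -0.06 ] [0. 0. 0.] clk 34.33
tool shift mm [ 0.13 -0.39 -5.22] sd [0. 0. 0.] rot [-0.08  0.01  0.21] F [0.94 1.9  2.78] [0. 0. 0.] M [-0.291  0.21  -0.077] [0. 0. 0.] clk 34.42
tool shift mm [ 0.09 -0.38 -5.21] sd [0. 0. 0.] rot [-0.08  0.01  0.16] F [0.74 2.16 2.44] [0. 0. 0.] M [-0.192  0.192 -0.065] [0. 0. 0.] clk 34.5
```

```bash
python3 -m pendant '[{"dx":0,"dy":0,"dz":0,"rx":0,"ry":0,"rz":-7,"hand":0},{"dx":0,"dy":0,"dz":0,"rx":0,"ry":0,"rz":-7,"hand":0},{"dx":0,"dy":0,"dz":-0.004,"rx":0,"ry":0,"rz":0,"hand":0},{"dx":0,"dy":0,"dz":-0.007,"rx":0,"ry":0,"rz":0,"hand":0},{"dx":0,"dy":0,"dz":-0.012,"rx":0,"ry":0,"rz":0,"hand":0},{"dx":0,"dy":0,"dz":-0.02,"rx":0,"ry":0,"rz":0,"hand":0},{"dx":0,"dy":0,"dz":-0.02,"rx":3.87,"ry":4.95,"rz":0,"hand":0},{"dx":0,"dy":0,"dz":0,"rx":3.87,"ry":4.95,"rz":0,"hand":0},{"dx":0,"dy":0,"dz":0,"rx":3.87,"ry":4.95,"rz":0,"hand":0},{"dx":0,"dy":0,"dz":0,"rx":0,"ry":0,"rz":-7,"hand":0},{"dx":0,"dy":0,"dz":0,"rx":0,"ry":0,"rz":-7,"hand":0},{"dx":0,"dy":0,"dz":0,"rx":0,"ry":0,"rz":-7,"hand":0}]' | sed -n '1,4p'
python3 -m pendant '[{"dx":0,"dy":0,"dz":0,"rx":0,"ry":0,"rz":-7,"hand":0},{"dx":0,"dy":0,"dz":0,"rx":0,"ry":0,"rz":-7,"hand":0},{"dx":0,"dy":0,"dz":0,"rx":0,"ry":0,"rz":-7,"hand":0},{"dx":0,"dy":0,"dz":0,"rx":0,"ry":0,"rz":-7,"hand":0},{"dx":0,"dy":0,"dz":0,"rx":0,"ry":0,"rz":-7,"hand":0},{"dx":0,"dy":0,"dz":0,"rx":0,"ry":0,"rz":-7,"hand":0},{"dx":0,"dy":0,"dz":0,"rx":0,"ry":0,"rz":-7,"hand":0},{"dx":0,"dy":0,"dz":0,"rx":0,"ry":0,"rz":-7,"hand":0},{"dx":0,"dy":0,"dz":0,"rx":0,"ry":0,"rz":-7,"hand":0},{"dx":0,"dy":0,"dz":0,"rx":0,"ry":0,"rz":-7,"hand":0},{"dx":0,"dy":0,"dz":0,"rx":0,"ry":0,"rz":-7,"hand":0},{"dx":0,"dy":0,"dz":0,"rx":0,"ry":0,"rz":-7,"hand":0}]' | sed -n '1,4p'
cat > home.py <<'E'
from goal import *
q=np.array([0.,.405,.914,0]);q/=np.linalg.norm(q);Rg=rot(q)
def home(z):
    s=manip.get_state();Rc=rot(s['ee_rot']);p=np.array([.5072,.2392,z])
    print('clk',round(s['clock'],2),s['position'].round(4),'shift',(Rc.T@(p-s['position'])*1000).round(1),'rot',np.degrees(R.from_matrix(Rc.T@Rg).as_rotvec()).round(2),'F',s['contact_force'].round(1),s['qpos'].round(2))
E
python3 -c "
from home import *
home(.335)"
```

```text
clock: 35.5
position: [0.6233, -0.1775, 0.3476]
ee_rot: [-0.004, 0.978, -0.209, 0.001]
contact_force: [-0.7, 0.1, -3.1]
clock: 36.5
position: [0.6242, -0.1777, 0.3468]
ee_rot: [-0.002, 0.866, 0.5, 0.003]
contact_force: [-0.1, 0.5, -1.1]
clk 36.5 [ 0.6242 -0.1777  0.3468] shift [ 302.2 -310.    14.4] rot [  0.26  -0.42 -72.26] F [-0.1  0.5 -1.1] [-0.39  0.36  1.11  0.01  1.68  0.14]
```

```bash
python3 -m pendant '[{"dx":0,"dy":0,"dz":0,"rx":0.26,"ry":-0.4,"rz":-7,"hand":0},{"dx":0,"dy":0,"dz":0,"rx":0,"ry":0,"rz":-7,"hand":0},{"dx":0,"dy":0,"dz":0,"rx":0,"ry":0,"rz":-7,"hand":0},{"dx":0,"dy":0,"dz":0,"rx":0,"ry":0,"rz":-7,"hand":0},{"dx":0,"dy":0,"dz":0,"rx":0,"ry":0,"rz":-7,"hand":0},{"dx":0,"dy":0,"dz":0,"rx":0,"ry":0,"rz":-7,"hand":0},{"dx":0,"dy":0,"dz":0,"rx":0,"ry":0,"rz":-7,"hand":0},{"dx":0,"dy":0,"dz":0,"rx":0,"ry":0,"rz":-7,"hand":0},{"dx":0,"dy":0,"dz":0,"rx":0,"ry":0,"rz":-7,"hand":0},{"dx":0,"dy":0,"dz":0,"rx":0,"ry":0,"rz":-7,"hand":0},{"dx":0,"dy":0,"dz":0,"rx":0,"ry":0,"rz":-2.2,"hand":0},{"dx":0,"dy":0,"dz":0,"rx":0,"ry":0,"rz":0,"hand":0}]' | sed -n '1,4p'
python3 -c "
from home import *
home(.335)"
```

```text
clock: 37.5
position: [0.6242, -0.1778, 0.3467]
ee_rot: [-0.002, 0.408, 0.913, 0.001]
contact_force: [0.3, 0.6, -0.8]
clk 37.5 [ 0.6242 -0.1778  0.3467] shift [388.6 191.1  13.4] rot [-0.04 -0.27 -0.35] F [ 0.3  0.6 -0.8] [-0.39  0.36  1.1   0.    1.68 -1.12]
```

```bash
python3 -m pendant '[{"dx":0.0324,"dy":0.0159,"dz":0,"rx":0,"ry":-0.25,"rz":-0.35,"hand":0},{"dx":0.0324,"dy":0.0159,"dz":0,"rx":0,"ry":0,"rz":0,"hand":0},{"dx":0.0324,"dy":0.0159,"dz":0,"rx":0,"ry":0,"rz":0,"hand":0},{"dx":0.0324,"dy":0.0159,"dz":0,"rx":0,"ry":0,"rz":0,"hand":0},{"dx":0.0324,"dy":0.0159,"dz":0,"rx":0,"ry":0,"rz":0,"hand":0},{"dx":0.0324,"dy":0.0159,"dz":0,"rx":0,"ry":0,"rz":0,"hand":0},{"dx":0.0324,"dy":0.0159,"dz":0,"rx":0,"ry":0,"rz":0,"hand":0},{"dx":0.0324,"dy":0.0159,"dz":0,"rx":0,"ry":0,"rz":0,"hand":0},{"dx":0.0324,"dy":0.0159,"dz":0,"rx":0,"ry":0,"rz":0,"hand":0},{"dx":0.0324,"dy":0.0159,"dz":0,"rx":0,"ry":0,"rz":0,"hand":0},{"dx":0.0324,"dy":0.0159,"dz":0,"rx":0,"ry":0,"rz":0,"hand":0},{"dx":0.0324,"dy":0.0159,"dz":0,"rx":0,"ry":0,"rz":0,"hand":0}]' | sed -n '1,4p'
python3 -m pendant '[{"dx":0,"dy":0,"dz":0,"rx":0,"ry":0,"rz":0,"hand":0},{"dx":0,"dy":0,"dz":0,"rx":0,"ry":0,"rz":0,"hand":0},{"dx":0,"dy":0,"dz":0,"rx":0,"ry":0,"rz":0,"hand":0},{"dx":0,"dy":0,"dz":0,"rx":0,"ry":0,"rz":0,"hand":0}]' | sed -n '1,4p'
python3 -c "
from home import *
home(.22)"
```

```text
clock: 38.5
position: [0.5029, 0.24, 0.347]
ee_rot: [-0.0, 0.406, 0.914, 0.0]
contact_force: [0.6, 0.3, -2.0]
clock: 38.83
position: [0.504, 0.2373, 0.3464]
ee_rot: [-0.0, 0.405, 0.914, -0.001]
contact_force: [0.5, 0.1, -1.8]
clk 38.83 [0.504  0.2373 0.3464] shift [ -0.8   3.8 126.4] rot [-0.08 -0.01 -0.04] F [ 0.5  0.1 -1.8] [ 0.32  0.21  1.32 -0.    1.62 -0.42]
```

```bash
python3 -m pendant '[{"dx":-0.0008,"dy":0.0038,"dz":0.02,"rx":0,"ry":0,"rz":0,"hand":0},{"dx":0,"dy":0,"dz":0.03,"rx":0,"ry":0,"rz":0,"hand":0},{"dx":0,"dy":0,"dz":0.03,"rx":0,"ry":0,"rz":0,"hand":0},{"dx":0,"dy":0,"dz":0.03,"rx":0,"ry":0,"rz":0,"hand":0},{"dx":0,"dy":0,"dz":0.015,"rx":0,"ry":0,"rz":0,"hand":0},{"dx":0,"dy":0,"dz":0,"rx":0,"ry":0,"rz":0,"hand":0},{"dx":0,"dy":0,"dz":0,"rx":0,"ry":0,"rz":0,"hand":0},{"dx":0,"dy":0,"dz":0,"rx":0,"ry":0,"rz":0,"hand":0}]' | sed -n '1,4p'
python3 -c "
from home import *
home(.135)"
```

```text
clock: 39.5
position: [0.5082, 0.2396, 0.2227]
ee_rot: [0.0, 0.405, 0.914, 0.0]
contact_force: [0.2, 0.3, -0.8]
clk 39.5 [0.5082 0.2396 0.2227] shift [ 0.4 -1.1 87.7] rot [ 0.06  0.02 -0.01] F [ 0.2  0.3 -0.8] [ 0.32  0.26  1.55  0.    1.33 -0.42]
```

```bash
python3 -m pendant '[{"dx":0.0004,"dy":-0.0011,"dz":0.01,"rx":0,"ry":0,"rz":0,"hand":0},{"dx":0,"dy":0,"dz":0.012,"rx":0,"ry":0,"rz":0,"hand":0},{"dx":0,"dy":0,"dz":0.012,"rx":0,"ry":0,"rz":0,"hand":0},{"dx":0,"dy":0,"dz":0,"rx":0,"ry":0,"rz":0,"hand":0}]' | sed -n '1,4p'
python3 -m pendant '[{"dx":0,"dy":0,"dz":0.012,"rx":0,"ry":0,"rz":0,"hand":0},{"dx":0,"dy":0,"dz":0.012,"rx":0,"ry":0,"rz":0,"hand":0},{"dx":0,"dy":0,"dz":0.012,"rx":0,"ry":0,"rz":0,"hand":0},{"dx":0,"dy":0,"dz":0.012,"rx":0,"ry":0,"rz":0,"hand":0},{"dx":0,"dy":0,"dz":0.003,"rx":0,"ry":0,"rz":0,"hand":0},{"dx":0,"dy":0,"dz":0,"rx":0,"ry":0,"rz":0,"hand":0},{"dx":0,"dy":0,"dz":0,"rx":0,"ry":0,"rz":0,"hand":0}]' | sed -n '1,4p'
python3 -c "
from home import *
home(.131)"
```

```text
clock: 39.83
position: [0.5046, 0.2391, 0.1857]
ee_rot: [-0.002, 0.405, 0.914, -0.001]
contact_force: [-0.1, 0.0, -3.2]
clock: 40.42
position: [0.5062, 0.2398, 0.1371]
ee_rot: [-0.0, 0.404, 0.915, 0.0]
contact_force: [0.5, -0.1, -2.2]
clk 40.42 [0.5062 0.2398 0.1371] shift [-1.1  0.3  6.1] rot [-0.   -0.01  0.08] F [ 0.5 -0.1 -2.2] [ 0.32  0.32  1.68  0.    1.14 -0.42]
```

Free insertion; lower the last 6 mm gently until the collar rests.

```bash
python3 -m pendant '[{"dx":-0.001,"dy":0,"dz":0.002,"rx":0,"ry":0,"rz":0,"hand":0},{"dx":0,"dy":0,"dz":0.002,"rx":0,"ry":0,"rz":0,"hand":0},{"dx":0,"dy":0,"dz":0.001,"rx":0,"ry":0,"rz":0,"hand":0},{"dx":0,"dy":0,"dz":0,"rx":0,"ry":0,"rz":0,"hand":0},{"dx":0,"dy":0,"dz":0,"rx":0,"ry":0,"rz":0,"hand":0}]' | sed -n '1,4p'
python3 -c "
from home import *
home(.131)"
python3 -m pendant '[{"dx":0,"dy":0,"dz":0.0008,"rx":0,"ry":0,"rz":0,"hand":0},{"dx":0,"dy":0,"dz":0,"rx":0,"ry":0,"rz":0,"hand":0}]' | sed -n '1,4p'
```

```text
clock: 40.83
position: [0.5062, 0.2388, 0.1312]
ee_rot: [-0.001, 0.404, 0.915, -0.0]
contact_force: [0.3, 0.2, -2.2]
clk 40.83 [0.5062 0.2388 0.1312] shift [-0.4  1.   0.2] rot [-0.08 -0.05  0.08] F [ 0.3  0.2 -2.2] [ 0.32  0.33  1.69  0.    1.12 -0.42]
clock: 41.0
position: [0.5062, 0.2388, 0.1303]
ee_rot: [-0.001, 0.404, 0.915, -0.001]
contact_force: [-0.0, 0.6, -1.8]
```

```bash
python3 -m pendant '[{"dx":0,"dy":0,"dz":0.0006,"rx":0,"ry":0,"rz":0,"hand":0},{"dx":0,"dy":0,"dz":0,"rx":0,"ry":0,"rz":0,"hand":0.016},{"dx":0,"dy":0,"dz":0,"rx":0,"ry":0,"rz":0,"hand":0.02},{"dx":0,"dy":0,"dz":0,"rx":0,"ry":0,"rz":0,"hand":0.03},{"dx":0,"dy":0,"dz":0,"rx":0,"ry":0,"rz":0,"hand":0.045},{"dx":0,"dy":0,"dz":0,"rx":0,"ry":0,"rz":0,"hand":0.06},{"dx":0,"dy":0,"dz":0,"rx":0,"ry":0,"rz":0,"hand":0.06},{"dx":0,"dy":0,"dz":0,"rx":0,"ry":0,"rz":0,"hand":0.06}]'
python3 -m pendant '[{"dx":0,"dy":0,"dz":-0.01,"rx":0,"ry":0,"rz":0,"hand":0.06},{"dx":0,"dy":0,"dz":-0.02,"rx":0,"ry":0,"rz":0,"hand":0.06},{"dx":0,"dy":0,"dz":-0.03,"rx":0,"ry":0,"rz":0,"hand":0.06},{"dx":0,"dy":0,"dz":-0.03,"rx":0,"ry":0,"rz":0,"hand":0.06},{"dx":0,"dy":0,"dz":-0.03,"rx":0,"ry":0,"rz":0,"hand":0.06},{"dx":0,"dy":0,"dz":0,"rx":0,"ry":0,"rz":0,"hand":0.06},{"dx":0,"dy":0,"dz":0,"rx":0,"ry":0,"rz":0,"hand":0.06},{"dx":0,"dy":0,"dz":0,"rx":0,"ry":0,"rz":0,"hand":0.06}]'
```

```text
clock: 41.67
position: [0.5062, 0.2388, 0.1298]
ee_rot: [-0.001, 0.404, 0.915, -0.0]
contact_force: [1.1, -0.5, -0.3]
width: 0.0602
gripper_force: 0.0
clock: 42.33
position: [0.506, 0.2387, 0.2498]
ee_rot: [-0.001, 0.404, 0.915, -0.001]
contact_force: [0.5, -0.4, -1.3]
width: 0.0597
gripper_force: 0.0
```

```bash
python3 -m pendant '[{"dx":0,"dy":0,"dz":0,"rx":0,"ry":0,"rz":0,"hand":0.06},{"dx":0,"dy":0,"dz":0,"rx":0,"ry":0,"rz":0,"hand":0.06}]'|sed -n '1,4p'; python3 -c "
from rig import manip
print(manip.sign_off())"
```

```text
clock: 42.5
position: [0.5056, 0.2386, 0.2483]
ee_rot: [-0.002, 0.404, 0.915, -0.001]
contact_force: [0.8, -0.3, -0.1]
the job is handed in; nothing more can be done
None
```

Handed in at 42.5 s with no verdict returned: from the camera the first nipple turned about 84° and the middle about 175°; the last, about 90°, is inferred from key angle and wrist torque because the camera calls ran out, and the key was released in its hole at its original height (not checked by camera).

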